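# Rebuild the toppled stack against the side stop

### The job

The little stack by the side stop has toppled. Right the two fallen spray cans: tip each up over its foot, without picking it up off the worktop, pushing its cap end up and over towards the plywood stop until it stands upright close against the board. Then lay the plywood divider sheet flat across both standing cans, set the sanding block flat on the middle of the sheet, and leave the hardwood offcut, grease pot and tape measure where they are.

Things in the scene. Friction and masses are not known exactly. Their poses are not given: they have to be found in the camera images.
- stop: side stop: upright plywood board fixed to the worktop, 18 mm thick, 270 mm long, 85 mm high, with small wooden props 35 mm deep behind. Origin: centre of its underside; x axis points through the board to the left, away from the cans (the front face is the plane x = -9 mm), y along the board towards the robot, z up
- can_near: nearer spray can: 48 mm diameter, 146 mm tall, flat ends, cap as wide as the body, about 0.16 kg. Origin: centre of its foot; z axis runs from foot to cap. At the start it lies on its side (axis 24 mm up), foot 5 to 28 mm from the stop, cap to the right, within 0.15 rad of square to the stop; it can roll. In a grip across the cap end its weight alone does not swing it: it turns with the gripper, or slips round when pushed against the stop
- can_far: farther spray can: 48 mm diameter, 146 mm tall, flat ends, cap as wide as the body, about 0.16 kg. Origin: centre of its foot; z axis runs from foot to cap. At the start it lies on its side (axis 24 mm up), foot 5 to 28 mm from the stop, cap to the right, within 0.15 rad of square to the stop; it can roll. In a grip across the cap end its weight alone does not swing it: it turns with the gripper, or slips round when pushed against the stop
- can_near_top (a point): centre of the cap end of the nearer can, 146 mm from its foot along the axis
- can_far_top (a point): centre of the cap end of the farther can, 146 mm from its foot along the axis
- sheet: divider sheet: loose plain plywood strip 60 x 200 x 12 mm, 80 g, lying flat to the left or right of the stop and cans. Origin: centre of its underside; x across its 60 mm width, y along its 200 mm length, z up. Can be gripped across its width from above at mid-length
- sanding_block: cork sanding block wrapped in abrasive, 62 x 90 x 34 mm (62 across its x, 90 along its y), 60 g, lying flat on the other side of the stop from the sheet. Origin: centre of its underside, z up. Can be gripped across its 62 mm width
- grease_pot: bystander, loose, not to be disturbed: round grease pot, 91 mm diameter, 44 mm high, beyond the far end of the stop. Origin: centre of its underside
- hardwood_block: bystander, loose, not to be disturbed: dark hardwood offcut, 50 x 82 x 22 mm, beyond the far can. Origin: centre of its underside
- tape_measure: bystander, loose, not to be disturbed: yellow tape measure, 69 x 90 x 30 mm, beyond the stop on the left. Origin: centre of its underside
Mind the look-alikes: they are no part of the job. What is shaped like the sanding_block but orange, pink or purple is not meant.

How it is judged:
By the outcome, as a careful person would: the job done as asked, in the order asked, and still so for the second after the job is handed in, with the robot touching nothing.
It also fails if it takes over 72 s, if anything falls off the work surface, if the arm or the gripper's body presses on something with over 40 N, if the wrist force passes 120 N, or if a joint passes its speed limit or range.

### The arm

A 7-joint arm with a two-finger parallel gripper is mounted at the origin on a cart in front of the work surface, level with it; the furniture and walls round the work are solid. World frame = base frame: x ahead of the robot, y to its left, z up, the work surface at z = 0. Lengths are in m, angles in rad, forces in N, time in s.
With the tool pointing down it reaches from about 0.4 to 0.85 m from the base axis. Payload 10.4 kg.
Tool frame: the origin (TCP) lies midway between the tips of the shut fingers; the grasp point (between the pads) lies 19 mm behind it; z points along the fingers, y is the line along which they close (so a half turn about z gives the same grasp; the last joint's range is limited). The gripper opens to 87 mm and grips with 3 to 60 N. Pads are 19 mm wide; open, the fingers measure 117 mm over their backs; the gripper's body (75 mm by 190 mm) begins 51 mm behind the grasp point.
Start: joints at [-1.145, 0.332, -0.065, 1.46, 0.022, 1.35, -0.088], TCP at [0.271, 0.563, 0.223] pointing down, gripper open.
Joint ranges: [-2.6, 2.6], [-0.5, 2.12], [-1.47, 1.34], [0.16, 2.42], [-1.27, 4.41], [0.06, 2.06], [-2.6, 2.6]. Speed limits (rad/s): [2.22, 2.22, 2.79, 2.79, 3.14, 3.14, 3.14].

### API

Orientations are given as a unit quaternion [x, y, z, w].
In Python, from bench import r gives the robot as it stands.
- The arm moves only by the tool arm_command, never from a script. Its arguments are lists of equal length, an entry for each row: "xyz": the shift along the world's x, y, z in m, a list of three; "rot": the turn, a rotation vector about the world's x, y, z in rad, a list of three. In form: {"xyz": [[tx, ty, tz], ...], "rot": [[ax, ay, az], ...]}. A call has 1 to 20 rows; each row is the pose to reach, as a shift and turn from the pose commanded when the call began; what a row does not reach only later rows make up. A row lasts 1/12 s, in which the tool goes at most 41.7 mm and 7.16 degrees, less where a joint would pass 70% of its speed; a pose out of reach is approached as far as the arm can. A call with a gripper value outside its range is refused whole. "grip" is the opening, from 0 (shut) to 1 (fully open), set as the call begins (left out, the last holds). The fingers move at their own pace and stop on an object; "squeeze" is the grip in N (left out, the last holds). Time passes only in rows, so rows that repeat a pose let the fingers close. It gives the time, the measured TCP pose, the force, the opening and the grip force at its end, in the units of the state.
- r.read_state(): the state, without advancing time (a new reading comes with each control period).
- r.camera(name): name is "side" or "top" or "wrist"; returns the picture (480x640x3 uint8, red, green, blue); there is no depth.
- r.camera_model(name): a dict with "fx", "fy", "cx", "cy" (pixels), "k1" (the pictures are not rectified: a ray, as slopes to the right and down, at radius r is drawn at 1 + k1 r^2 times it, then the intrinsics apply), "T" (4x4, takes a point from camera to world coordinates). Camera axes: x right, y up, looking along -z (the intrinsics and any distortion apply to the point x, -y, -z); pixel columns grow to the right and rows downward; lengths in m; the calibration is good to about 2 mm. A picture is of the moment at which its call begins: read the wrist's pose just before it. camera_model takes no time and is no camera call; for the wrist camera it gives the pose at the moment of the call.
- r.close_job(): hands the job in; it is judged then, once.
Trained networks look in the newest picture that a camera, given by its name, has taken for a name from the list of things; names that differ only in an ending like _2 or _b are one class to them, and where a whole thing is asked for, a point or a joint stands for the part that bears it (a point fixed in the world has none). Each returns a list of dicts, best first, with "conf" (0 to 1); they miss things now and then, are a little off and sometimes report something else, mostly with a low value. They report only what shows in the picture. A call takes as long as a camera call. They do not tell look-alikes from the thing itself.
- r.look_for(label, camera): "at" ([x, y, z] in m, in the coordinates of the camera as it stood for that picture, good to about 4 mm: the middle of the surface that is visible of it).
- r.spot_point(label, camera): "at" ([x, y, z] in m, in the coordinates of the camera as it stood for that picture, good to about 4 mm: a listed point, or the origin of a listed thing).
The state is a dict: "time": time; "joint_positions": joint angles; "joint_vel": joint speeds; "joint_torque": joint torques, N m; "ee_pos": TCP position; "eef_rot": TCP orientation; "ft_force": force on the tool from outside, world axes, zero at the start; "torque": the same for the moment, N m; "width": finger opening in m; "grip_force": force on a finger pad.
Only numpy, scipy, OpenCV 4.12 (cv2) and the standard library are available. Lean on these libraries where they do the work, as an engineer would, in place of code of your own. Each camera call takes 0.05 s, during which the arm holds its last target. There are 200 camera calls.

## Working session

There is one attempt and no reset: what is moved stays moved. The work goes in short steps, Python scripts to look and compute and a tool call to move; the robot and the scene stay as the last step left them, time stands still between calls to the robot, and variables do not carry over. Pictures are saved under pics/ and viewed, at most 10 in all, crops included, and the job is handed in when it is done.

Besides the shell and the picture viewer there is one more tool, called after ">>>" by a JSON object that holds its "name" and its "arguments", one argument or row to a line. arm_command: Moves the arm, as the interface text tells. Its arguments: {"type":"object","properties":{"xyz":{"type":"array"},"rot":{"type":"array"},"grip":{"type":"number"},"squeeze":{"type":"number"}},"required":["xyz","rot"]}

```bash
mkdir -p pics
cat > h.py <<'E'
import numpy as np, cv2
from bench import r
from scipy.spatial.transform import Rotation as R
def save(cam,fn):
    im=r.camera(cam); cv2.imwrite('pics/'+fn,im[:,:,::-1]); return im
def w(cam,p,T=None):
    T=np.array(r.camera_model(cam)['T']) if T is None else T
    return (T@np.r_[p,1])[:3]
def ray(cam,u,v,z,T=None):
    m=r.camera_model(cam); T=np.array(m['T']) if T is None else T
    d=np.array([(u-m['cx'])/m['fx'],(v-m['cy'])/m['fy']]); s=d.copy()
    for _ in range(20): s=d/(1+m['k1']*(s@s))
    D=T[:3,:3]@np.array([s[0],-s[1],-1]); o=T[:3,3]
    return o+D*(z-o[2])/D[2]
def st():
    s=r.read_state(); print(s['time'],np.round(s['ee_pos'],4),np.round(s['eef_rot'],3),'F',np.round(s['ft_force'],1),'w',round(s['width'],4),'g',s['grip_force'])
E
python3 - <<'E'
from h import *
st()
for c in('top','side'):
    save(c,c+'0.png'); print(c,np.round(r.camera_model(c)['T'],3).tolist())
    for l in['stop','can_near','can_far','can_near_top','can_far_top','sheet','sanding_block','grease_pot','hardwood_block','tape_measure']:
        print(l,[(np.round(w(c,d['at']),3).tolist(),round(d['conf'],2)) for d in r.spot_point(l,c)[:4]])
E
```

```text
0.0 [0.271  0.5627 0.2217] [ 0.223  0.975 -0.001 -0.   ] F [-0.4  0.3  0.3] w 0.0872 g 0.0
top [[0.003, 0.996, -0.089, 0.455], [-1.0, 0.002, -0.004, -0.015], [-0.004, 0.089, 0.996, 1.499], [0.0, 0.0, 0.0, 1.0]]
stop [([0.568, 0.06, 0.002], 0.6)]
can_near [([0.512, 0.021, 0.021], 0.97), ([0.556, -0.123, 0.023], 0.39)]
can_far [([0.638, 0.043, 0.026], 0.85), ([0.77, -0.132, 0.0], 0.45)]
can_near_top []
can_far_top [([0.787, 0.035, 0.001], 0.7), ([0.661, -0.102, 0.021], 0.63)]
sheet [([0.557, 0.294, 0.001], 0.56), ([0.5, -0.35, -0.002], 0.34)]
sanding_block [([0.499, -0.351, -0.001], 0.92), ([0.447, -0.239, -0.002], 0.74), ([0.592, -0.24, 0.001], 0.73), ([0.371, -0.072, 0.0], 0.69)]
grease_pot [([0.788, 0.035, 0.001], 0.89), ([0.501, -0.351, -0.001], 0.25)]
hardwood_block [([0.772, -0.131, -0.003], 0.82), ([0.502, -0.352, -0.001], 0.64), ([0.565, 0.059, 0.004], 0.6)]
tape_measure [([0.71, 0.269, 0.004], 0.55)]
side [[1.0, -0.005, -0.013, 0.568], [-0.008, 0.593, -0.805, -1.0], [0.012, 0.805, 0.593, 0.763], [0.0, 0.0, 0.0, 1.0]]
stop [([0.568, 0.06, -0.006], 0.79)]
can_near [([0.511, 0.025, 0.021], 0.8)]
can_far [([0.635, 0.04, 0.02], 0.68)]
can_near_top [([0.554, -0.118, 0.024], 0.75)]
can_far_top [([0.66, -0.105, 0.022], 0.87), ([0.555, -0.117, 0.023], 0.49)]
sheet [([0.553, 0.292, -0.006], 0.55)]
sanding_block [([0.595, -0.237, -0.0], 0.87), ([0.449, -0.235, -0.001], 0.86), ([0.374, -0.072, -0.003], 0.83), ([0.496, -0.355, -0.005], 0.67)]
grease_pot [([0.792, 0.036, -0.006], 0.81)]
hardwood_block [([0.788, 0.036, -0.007], 0.65), ([0.77, -0.127, -0.001], 0.6)]
tape_measure [([0.709, 0.273, -0.004], 0.62)]
```

View pics/top0.png

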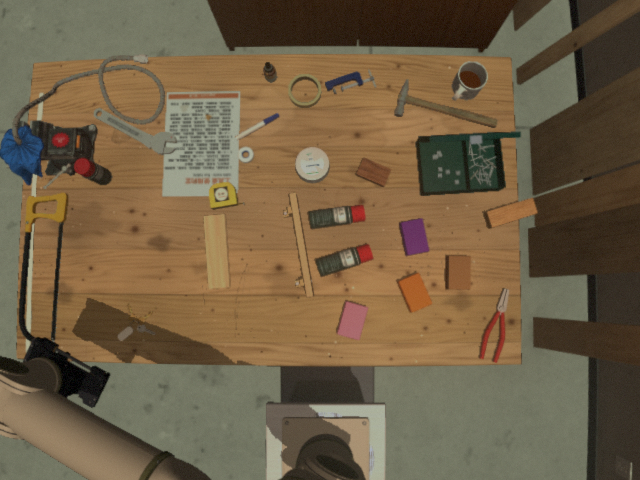

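View pics/side0.png

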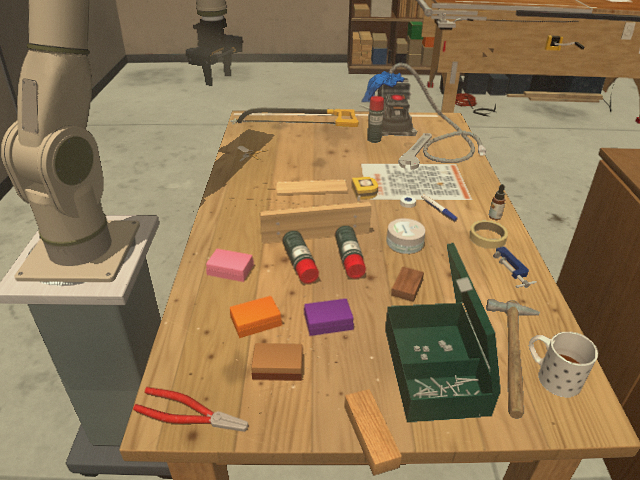

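The stop runs about (295,195)–(312,295) in the top view, with the cans' red caps at (357,213) and (364,254). The brown block at (458,272) is the sanding block, and the sheet is at (215,250). I'll move over the cans for a closer look.

>>> {"name": "arm_command", "arguments": {
  "xyz": [
    [0.05, -0.1, 0.12],
    [0.3, -0.62, 0.13],
    [0.3, -0.62, 0.13],
    [0.3, -0.62, 0.13],
    [0.3, -0.62, 0.13],
    [0.3, -0.62, 0.13],
    [0.3, -0.62, 0.13],
    [0.3, -0.62, 0.13],
    [0.3, -0.62, 0.13],
    [0.3, -0.62, 0.13],
    [0.3, -0.62, 0.13],
    [0.3, -0.62, 0.13],
    [0.3, -0.62, 0.13],
    [0.3, -0.62, 0.13],
    [0.3, -0.62, 0.13],
    [0.3, -0.62, 0.13],
    [0.3, -0.62, 0.13],
    [0.3, -0.62, 0.13],
    [0.3, -0.62, 0.13],
    [0.3, -0.62, 0.13]
  ],
  "rot": [
    [0, 0, -0.1],
    [0, 0, -0.85],
    [0, 0, -0.85],
    [0, 0, -0.85],
    [0, 0, -0.85],
    [0, 0, -0.85],
    [0, 0, -0.85],
    [0, 0, -0.85],
    [0, 0, -0.85],
    [0, 0, -0.85],
    [0, 0, -0.85],
    [0, 0, -0.85],
    [0, 0, -0.85],
    [0, 0, -0.85],
    [0, 0, -0.85],
    [0, 0, -0.85],
    [0, 0, -0.85],
    [0, 0, -0.85],
    [0, 0, -0.85],
    [0, 0, -0.85]
  ]
}}

```text
time: 2.77
ee_pos: [0.5711, -0.0564, 0.3523]
eef_rot: [0.605, 0.796, 0.0, -0.0]
ft_force: [-0.5, 1.4, -0.4]
width: 0.0872
grip_force: 0.0
```

Run:
```python
from h import *
st(); print(np.round(r.read_state()['joint_positions'],2))
T=np.array(r.camera_model('wrist')['T']); print(np.round(T,3).tolist())
im=save('wrist','w0.png')
for l in['stop','can_near','can_far','can_near_top','can_far_top','hardwood_block']:
    print(l,[(np.round(w(0,d['at'],T),3).tolist(),round(d['conf'],2)) for d in r.spot_point(l,'wrist')[:3]])
```

```text
2.7667 [ 0.5711 -0.0564  0.3523] [ 0.605  0.796  0.    -0.   ] F [-0.5  1.4 -0.4] w 0.0872 g 0.0
[-0.46  0.19  0.58  1.4  -0.11  1.58  0.38]
[[0.963, -0.258, -0.08, 0.55], [0.27, 0.919, 0.286, 0.023], [-0.0, -0.297, 0.955, 0.516], [0.0, 0.0, 0.0, 1.0]]
stop [([0.57, 0.064, 0.004], 0.55)]
can_near [([0.51, 0.021, 0.027], 0.84)]
can_far [([0.639, 0.046, 0.023], 0.62)]
can_near_top [([0.555, -0.116, 0.024], 0.98)]
can_far_top [([0.662, -0.103, 0.027], 0.75)]
hardwood_block [([0.77, -0.127, -0.0], 0.97)]
```

View pics/w0.png

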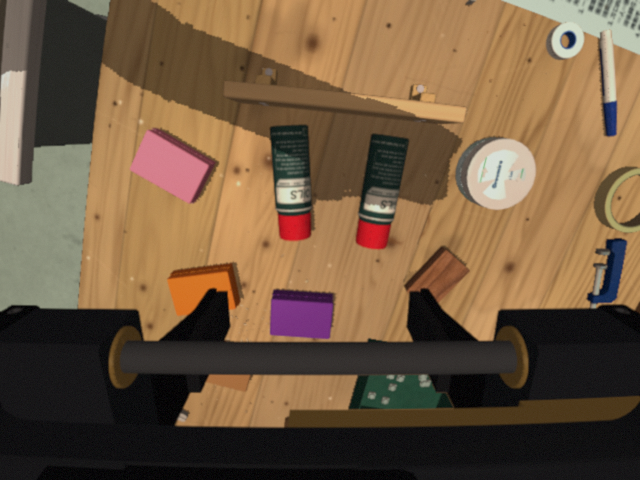

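The wrist view shows both cans: near foot at about (289,126) and cap (295,239), far foot (391,136) and cap (373,246). The stop's front lower edge runs (225,99)–(463,122).

Run:
```python
from h import *
f=lambda u,v,z:ray('wrist',u,v,z)
a,b=f(225,99,0),f(463,122,0); d=(b-a)/np.linalg.norm(b-a); n=np.array([d[1],-d[0]])
print('stop ends',a.round(4),b.round(4),np.linalg.norm(b-a),'normal',n.round(4),'ang',np.arctan2(n[0],-n[1]))
for nm,F,C,det in(('near',(289,126),(295,239.5),[[.511,.0225],[.555,-.117]]),('far',(391,136),(373,246.5),[[.6375,.043],[.661,-.1035]])):
    p,q=f(*F,.03),f(*C,.03); v=(q-p)[:2]
    print(nm,p.round(4),q.round(4),np.linalg.norm(v),'ang',np.arctan2(v[0],-v[1]),'gap',(p-a)[:2]@n)
    D=np.array(det); v=D[1]-D[0]; print('  det len',np.linalg.norm(v),'ang',np.arctan2(v[0],-v[1]),'gap',(D[0]-a[:2])@n)
print('origin->face', (np.array([.569,.061])-a[:2])@n)
```

```text
stop ends [0.4207 0.0312 0.    ] [0.733  0.0899 0.    ] 0.31776906996771104 normal [ 0.1849 -0.9828] ang 0.18597907412917514
near [0.5128 0.0206 0.03  ] [ 0.5578 -0.1209  0.03  ] 0.14845233980835323 ang 0.3082225606713971 gap 0.027442692626207285
  det len 0.1462745705855943 ang 0.30553575939224026 gap 0.02523430377583796
far [0.64   0.0441 0.03  ] [ 0.6636 -0.1015  0.03  ] 0.14745141321744099 ang 0.1607618710181772 gap 0.02787076517993247
  det len 0.14837284118058802 ang 0.1590545700315441 gap 0.028478777091611812
origin->face -0.001877078856388705
```

Run:
```python
from h import *
f=lambda u,v,z:ray('wrist',u,v,z)
a,b=f(225,99,.085),f(463,122,.085); d=(b-a)/np.linalg.norm(b-a); n=np.array([d[1],-d[0]])
print(a.round(4),b.round(4),np.linalg.norm(b-a),n.round(4),np.arctan2(n[0],-n[1]))
for p in([.512,.0215],[.639,.044],[.569,.061]): print((np.array(p)-a[:2])@n)
```

```text
[0.442  0.0298 0.085 ] [0.7028 0.0789 0.085 ] 0.2654344737074091 [ 0.1849 -0.9828] 0.18597907412917522
0.021140287213544717
0.022511703571145642
-0.007138759913597937
```

```bash
cat > plan.py <<'E'
from h import *
Z=np.array([0,0,1.])
def pose(a,piv,phi,t,s=.122,h=.028):
    u=np.array([np.sin(a),-np.cos(a),0]); ax=np.array([np.cos(a),np.sin(a),0])
    tt=t-phi
    G=np.r_[piv,0]+s*(np.cos(phi)*u+np.sin(phi)*Z)+h*(np.cos(phi)*Z-np.sin(phi)*u)
    tz=-np.cos(tt)*Z-np.sin(tt)*u
    x=np.cross(ax,tz); return G+.019*tz, R.from_matrix(np.c_[x,ax,tz])
def rel(p,q,p0,q0): return (p-p0).round(4).tolist(), (q*q0.inv()).as_rotvec().round(3).tolist()
E
python3 - <<'E'
from plan import *
s=r.read_state(); p0=np.array(s['ee_pos']); q0=R.from_quat(s['eef_rot'])
a=.305; F=np.array([.512,.0215]); u=np.array([np.sin(a),-np.cos(a)]); t=.61
p,q=pose(a,F,0,t); print('grasp',p,rel(p,q,p0,q0))
F2=F+.031*u
for ph in np.arange(0,91,5):
    pp,qq=pose(a,F2,np.radians(ph),t); print(ph,rel(pp,qq,p,q))
E
```

```text
grasp [ 0.54536723 -0.0844872   0.01242669] ([-0.0257, -0.0284, -0.3403], [0.584, 0.174, 0.031])
0 ([0.0093, -0.0296, 0.0], [0.0, 0.0, 0.0])
5 ([0.0089, -0.0281, 0.0096], [-0.083, -0.026, 0.0])
10 ([0.0082, -0.0259, 0.0191], [-0.166, -0.052, 0.0])
15 ([0.0072, -0.0229, 0.0283], [-0.25, -0.079, 0.0])
20 ([0.006, -0.0191, 0.0373], [-0.333, -0.105, -0.0])
25 ([0.0046, -0.0146, 0.0458], [-0.416, -0.131, 0.0])
30 ([0.003, -0.0094, 0.0539], [-0.499, -0.157, 0.0])
35 ([0.0011, -0.0036, 0.0615], [-0.583, -0.183, 0.0])
40 ([-0.0009, 0.0028, 0.0685], [-0.666, -0.21, 0.0])
45 ([-0.0031, 0.0099, 0.0749], [-0.749, -0.236, -0.0])
50 ([-0.0055, 0.0174, 0.0807], [-0.832, -0.262, 0.0])
55 ([-0.008, 0.0253, 0.0857], [-0.916, -0.288, -0.0])
60 ([-0.0106, 0.0337, 0.09], [-0.999, -0.314, 0.0])
65 ([-0.0133, 0.0424, 0.0935], [-1.082, -0.341, -0.0])
70 ([-0.0162, 0.0513, 0.0962], [-1.165, -0.367, -0.0])
75 ([-0.019, 0.0604, 0.0981], [-1.249, -0.393, -0.0])
80 ([-0.0219, 0.0697, 0.0992], [-1.332, -0.419, -0.0])
85 ([-0.0249, 0.079, 0.0993], [-1.415, -0.445, 0.0])
90 ([-0.0278, 0.0883, 0.0987], [-1.498, -0.472, 0.0])
```

>>> {"name": "arm_command", "arguments": {
  "xyz": [
    [-0.026, -0.028, -0.1],
    [-0.026, -0.028, -0.24],
    [-0.026, -0.028, -0.24],
    [-0.026, -0.028, -0.24],
    [-0.026, -0.028, -0.24],
    [-0.026, -0.028, -0.24],
    [-0.026, -0.028, -0.24],
    [-0.026, -0.028, -0.24],
    [-0.026, -0.028, -0.24],
    [-0.026, -0.028, -0.24],
    [-0.026, -0.028, -0.26],
    [-0.026, -0.028, -0.28],
    [-0.026, -0.028, -0.3],
    [-0.026, -0.028, -0.32],
    [-0.026, -0.028, -0.33],
    [-0.026, -0.028, -0.34],
    [-0.026, -0.028, -0.34],
    [-0.026, -0.028, -0.34]
  ],
  "rot": [
    [0.1, 0.03, 0.006],
    [0.584, 0.174, 0.031],
    [0.584, 0.174, 0.031],
    [0.584, 0.174, 0.031],
    [0.584, 0.174, 0.031],
    [0.584, 0.174, 0.031],
    [0.584, 0.174, 0.031],
    [0.584, 0.174, 0.031],
    [0.584, 0.174, 0.031],
    [0.584, 0.174, 0.031],
    [0.584, 0.174, 0.031],
    [0.584, 0.174, 0.031],
    [0.584, 0.174, 0.031],
    [0.584, 0.174, 0.031],
    [0.584, 0.174, 0.031],
    [0.584, 0.174, 0.031],
    [0.584, 0.174, 0.031],
    [0.584, 0.174, 0.031]
  ]
}}

```text
time: 4.62
ee_pos: [0.5459, -0.0847, 0.0137]
eef_rot: [0.564, 0.769, 0.177, -0.241]
ft_force: [0.4, 1.0, 0.8]
width: 0.0869
grip_force: 0.0
```

Run:
```python
from h import *
st(); print(np.round(r.read_state()['joint_positions'],2)); T=np.array(r.camera_model('wrist')['T'])
save('wrist','w1.png')
for l in['can_near','can_near_top']:
    print(l,[(np.round(w(0,d['at'],T),3).tolist(),round(d['conf'],2)) for d in r.spot_point(l,'wrist')[:3]])
```

```text
4.6167 [ 0.5459 -0.0847  0.0137] [ 0.564  0.769  0.177 -0.241] F [0.4 1.  0.8] w 0.0869 g 0.0
[ 0.    0.74  0.49  1.59 -0.75  1.44  1.08]
can_near [([0.512, 0.021, 0.03], 0.74)]
can_near_top [([0.556, -0.116, 0.027], 0.7)]
```

View pics/w1.png

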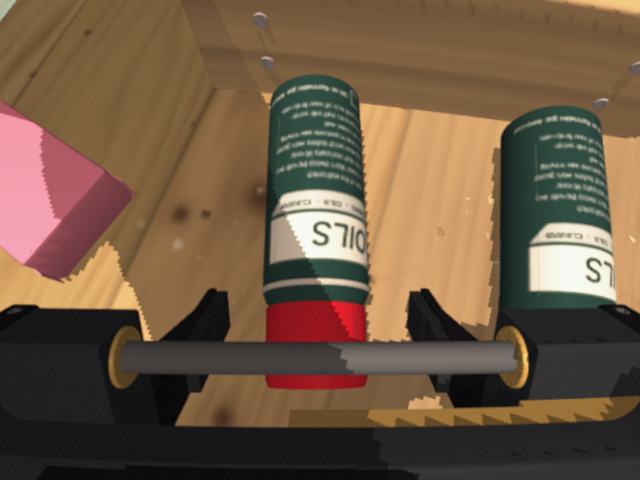

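The near can lies centred between the fingers at about (316,345), with the foot clear of the board. I'll grip it, drag it and start tipping.

>>> {"name": "arm_command", "arguments": {
  "xyz": [
    [0, 0, 0],
    [0, 0, 0],
    [0, 0, 0],
    [0, 0, 0],
    [0, 0, 0],
    [0, 0, 0],
    [0, 0, 0],
    [0, 0, 0]
  ],
  "rot": [
    [0, 0, 0],
    [0, 0, 0],
    [0, 0, 0],
    [0, 0, 0],
    [0, 0, 0],
    [0, 0, 0],
    [0, 0, 0],
    [0, 0, 0]
  ],
  "grip": 0.3,
  "squeeze": 25
}}

```text
time: 5.43
ee_pos: [0.5451, -0.0849, 0.0125]
eef_rot: [0.565, 0.769, 0.177, -0.242]
ft_force: [1.0, -0.5, 0.5]
width: 0.0475
grip_force: 25.0
```

>>> {"name": "arm_command", "arguments": {
  "xyz": [
    [0.003, -0.01, 0],
    [0.006, -0.02, 0],
    [0.0093, -0.0296, 0],
    [0.0091, -0.029, 0.0048],
    [0.0089, -0.0281, 0.0096],
    [0.0086, -0.027, 0.0144],
    [0.0082, -0.0259, 0.0191],
    [0.0077, -0.0244, 0.0237],
    [0.0072, -0.0229, 0.0283],
    [0.0066, -0.021, 0.0328],
    [0.006, -0.0191, 0.0373],
    [0.0053, -0.0168, 0.0416],
    [0.0046, -0.0146, 0.0458],
    [0.0038, -0.012, 0.0499],
    [0.003, -0.0094, 0.0539],
    [0.002, -0.0065, 0.0577],
    [0.0011, -0.0036, 0.0615],
    [0.0001, -0.0004, 0.065],
    [-0.0009, 0.0028, 0.0685],
    [-0.0009, 0.0028, 0.0685]
  ],
  "rot": [
    [0, 0, 0],
    [0, 0, 0],
    [0, 0, 0],
    [-0.042, -0.013, 0],
    [-0.083, -0.026, 0],
    [-0.125, -0.039, 0],
    [-0.166, -0.052, 0],
    [-0.208, -0.065, 0],
    [-0.25, -0.079, 0],
    [-0.291, -0.092, 0],
    [-0.333, -0.105, 0],
    [-0.374, -0.118, 0],
    [-0.416, -0.131, 0],
    [-0.458, -0.144, 0],
    [-0.499, -0.157, 0],
    [-0.541, -0.17, 0],
    [-0.583, -0.183, 0],
    [-0.624, -0.197, 0],
    [-0.666, -0.21, 0],
    [-0.666, -0.21, 0]
  ]
}}

```text
time: 7.1
ee_pos: [0.5448, -0.0806, 0.0816]
eef_rot: [0.59, 0.806, -0.026, 0.037]
ft_force: [1.8, 2.0, -2.3]
width: 0.0479
grip_force: 25.0
```

Run:
```python
from h import *
st(); print(np.round(r.read_state()['joint_positions'],2)); 
im=save('side','s.png'); cv2.imwrite('pics/s1.png',cv2.resize(im[190:330,170:430,::-1],None,fx=3,fy=3))
for c in('side','top'):
  r.camera(c)
  for l in['can_near','can_near_top']:
    print(l,[(np.round(w(c,d['at']),3).tolist(),round(d['conf'],2)) for d in r.spot_point(l,c)[:3]])
```

```text
7.1 [ 0.5448 -0.0806  0.0816] [ 0.59   0.806 -0.026  0.037] F [ 1.8  2.  -2.3] w 0.0479 g 24.9862301023677
[-0.64  0.33  0.76  1.89 -0.17  0.98  0.49]
can_near [([0.514, 0.01, 0.018], 0.61)]
can_near_top [([0.548, -0.098, 0.111], 0.67), ([0.567, 0.059, -0.004], 0.19), ([0.659, -0.103, 0.024], 0.17)]
can_near [([0.501, -0.353, -0.001], 0.39)]
can_near_top []
```

View pics/s1.png

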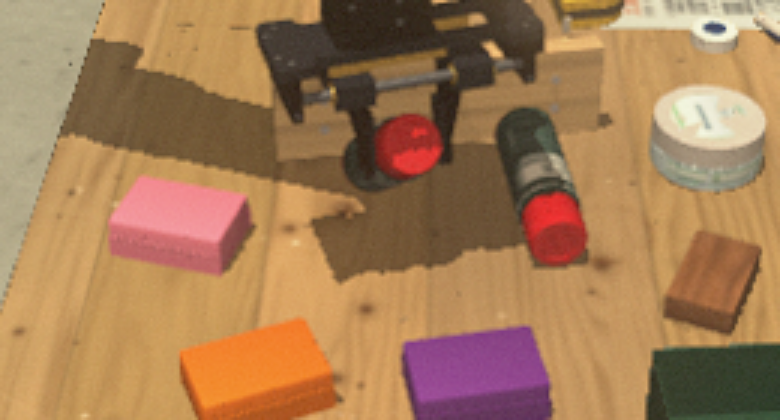

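The near can is tipping as planned: it is at 40° with its foot on the worktop. Continuing.

>>> {"name": "arm_command", "arguments": {
  "xyz": [
    [-0.0022, 0.0071, 0.0064],
    [-0.0046, 0.0146, 0.0122],
    [-0.0071, 0.0225, 0.0172],
    [-0.0097, 0.0309, 0.0215],
    [-0.0124, 0.0396, 0.025],
    [-0.0153, 0.0485, 0.0277],
    [-0.0167, 0.053, 0.0287],
    [-0.0181, 0.0576, 0.0296],
    [-0.0181, 0.0576, 0.0296]
  ],
  "rot": [
    [-0.083, -0.026, 0],
    [-0.166, -0.052, 0],
    [-0.25, -0.078, 0],
    [-0.333, -0.104, 0],
    [-0.416, -0.131, 0],
    [-0.499, -0.157, 0],
    [-0.541, -0.17, 0],
    [-0.583, -0.183, 0],
    [-0.583, -0.183, 0]
  ]
}}

```text
time: 8.2
ee_pos: [0.5264, -0.0225, 0.1106]
eef_rot: [0.554, 0.758, -0.204, 0.278]
ft_force: [0.0, -0.5, 2.0]
width: 0.0474
grip_force: 25.0
```

Run:
```python
from h import *
st(); print(np.round(r.read_state()['joint_positions'],2)); 
r.camera('side')
for l in['can_near','can_near_top']:
    print(l,[(np.round(w('side',d['at']),3).tolist(),round(d['conf'],2)) for d in r.spot_point(l,'side')[:2]])
```

```text
8.2 [ 0.5264 -0.0225  0.1106] [ 0.554  0.758 -0.204  0.278] F [ 0.  -0.5  2. ] w 0.0474 g 24.987762873061
[-1.28  0.38  0.91  2.03  0.49  0.99 -0.38]
can_near [([0.514, 0.014, 0.004], 0.71), ([0.711, 0.271, -0.005], 0.4)]
can_near_top [([0.525, -0.021, 0.146], 0.79), ([0.567, 0.062, -0.006], 0.23)]
```

>>> {"name": "arm_command", "arguments": {
  "xyz": [
    [-0.0014, 0.0046, 0.0006],
    [-0.0029, 0.0093, 0.0011],
    [-0.0044, 0.0139, 0.0011],
    [-0.0059, 0.0186, 0.001],
    [-0.0074, 0.0232, 0.0006],
    [-0.0088, 0.0279, 0.0002],
    [-0.0088, 0.0279, 0.0002],
    [-0.0088, 0.0279, 0.0002]
  ],
  "rot": [
    [-0.042, -0.013, 0],
    [-0.083, -0.026, 0],
    [-0.125, -0.039, 0],
    [-0.166, -0.052, 0],
    [-0.208, -0.066, 0],
    [-0.249, -0.079, 0],
    [-0.249, -0.079, 0],
    [-0.249, -0.079, 0]
  ]
}}

```text
time: 9.02
ee_pos: [0.5175, 0.0024, 0.1113]
eef_rot: [0.525, 0.714, -0.274, 0.373]
ft_force: [-0.7, -0.4, 3.1]
width: 0.0476
grip_force: 25.0
```

Run:
```python
from h import *
st(); print(np.round(r.read_state()['joint_positions'],2)); 
im=save('side','s.png'); cv2.imwrite('pics/s2.png',cv2.resize(im[150:290,170:430,::-1],None,fx=3,fy=3))
for l in['can_near','can_near_top']:
    print(l,[(np.round(w('side',d['at']),3).tolist(),round(d['conf'],2)) for d in r.spot_point(l,'side')[:2]])
```

```text
9.0167 [0.5175 0.0024 0.1113] [ 0.525  0.714 -0.274  0.373] F [-0.7 -0.4  3.1] w 0.0476 g 24.98441865784116
[-1.41  0.58  0.89  2.02  0.55  1.07 -0.59]
can_near [([0.513, 0.013, 0.001], 0.7)]
can_near_top [([0.511, 0.012, 0.146], 0.7)]
```

View pics/s2.png

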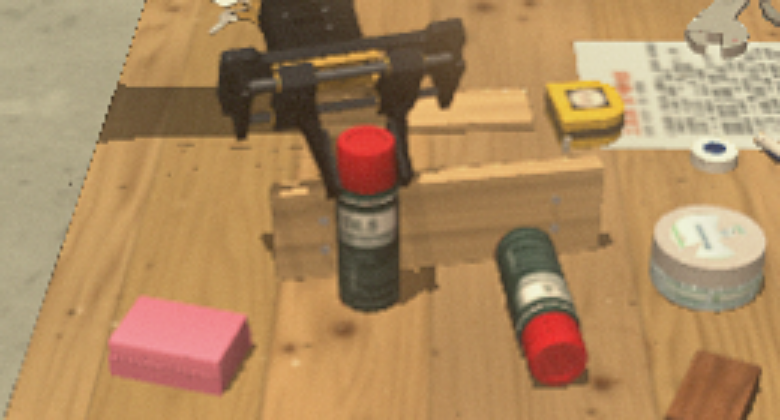

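The near can stands upright at about (368,220) in the crop, a few mm off the board. I'll nudge it in, watching the force.

>>> {"name": "arm_command", "arguments": {
  "xyz": [
    [-0.0002, 0.001, 0],
    [-0.0004, 0.002, 0],
    [-0.0006, 0.003, 0],
    [-0.0007, 0.004, 0],
    [-0.0007, 0.004, 0]
  ],
  "rot": [
    [0, 0, 0],
    [0, 0, 0],
    [0, 0, 0],
    [0, 0, 0],
    [0, 0, 0]
  ]
}}

```text
time: 9.58
ee_pos: [0.5165, 0.0061, 0.1116]
eef_rot: [0.525, 0.714, -0.274, 0.373]
ft_force: [-2.0, -2.0, 7.2]
width: 0.0478
grip_force: 25.0
```

>>> {"name": "arm_command", "arguments": {
  "xyz": [
    [-0.0002, 0.001, 0],
    [-0.0003, 0.0015, 0],
    [-0.0003, 0.0015, 0]
  ],
  "rot": [
    [0, 0, 0],
    [0, 0, 0],
    [0, 0, 0]
  ]
}}

```text
time: 9.83
ee_pos: [0.5162, 0.0074, 0.1117]
eef_rot: [0.526, 0.714, -0.274, 0.373]
ft_force: [0.2, -2.8, 7.4]
width: 0.0475
grip_force: 25.0
```

>>> {"name": "arm_command", "arguments": {
  "xyz": [
    [0, 0, 0],
    [0, 0, 0],
    [0, 0, 0],
    [0, 0, 0],
    [0, 0, 0],
    [-0.003, 0.01, 0.007],
    [-0.007, 0.021, 0.016],
    [-0.014, 0.042, 0.032],
    [-0.02, 0.063, 0.048],
    [-0.025, 0.078, 0.06],
    [-0.025, 0.078, 0.1],
    [-0.02, 0.07, 0.14],
    [0, 0.0, 0.2],
    [0, 0, 0.2],
    [0, 0, 0.2]
  ],
  "rot": [
    [0, 0, 0],
    [0, 0, 0],
    [0, 0, 0],
    [0, 0, 0],
    [0, 0, 0],
    [0, 0, 0],
    [0, 0, 0],
    [0, 0, 0],
    [0, 0, 0],
    [0, 0, 0],
    [0.1, 0.03, 0],
    [0.2, 0.06, 0],
    [0.3, 0.09, 0],
    [0.4, 0.13, 0],
    [0.5, 0.16, 0]
  ],
  "grip": 1
}}

```text
time: 11.08
ee_pos: [0.5177, 0.0051, 0.3138]
eef_rot: [0.579, 0.787, -0.125, 0.172]
ft_force: [1.4, -0.3, 0.6]
width: 0.087
grip_force: 0.0
```

Run:
```python
from plan import *
st(); print(np.round(r.read_state()['joint_positions'],2)); 
A=np.array([.442,.0298]);n=np.array([.1849,-.9828])
for c in('side','top'):
  r.camera(c)
  for l in['can_near','can_near_top','can_far','can_far_top']:
    for d in r.spot_point(l,c)[:2]:
      p=w(c,d['at']); print(c,l,p.round(3),round(d['conf'],2),'dist',((p[:2]-A)@n).round(4))
s=r.read_state(); p0=np.array(s['ee_pos']); q0=R.from_quat(s['eef_rot'])
a=.16; F=np.array([.6385,.0435]); u=np.array([np.sin(a),-np.cos(a)]); t=.61
p,q=pose(a,F,0,t); print('grasp',p,rel(p,q,p0,q0))
```

```text
11.0833 [0.5177 0.0051 0.3138] [ 0.579  0.787 -0.125  0.172] F [ 1.4 -0.3  0.6] w 0.087 g 0.0
[-1.49 -0.06  1.08  1.74  0.48  1.48 -0.16]
side can_near [ 0.515  0.011 -0.001] 0.57 dist 0.0317
side can_near_top [0.51  0.011 0.144] 0.92 dist 0.031
side can_far [0.638 0.043 0.021] 0.74 dist 0.0234
side can_far_top [ 0.657 -0.104  0.022] 0.65 dist 0.171
top can_near [ 0.515  0.011 -0.002] 0.8 dist 0.0324
top can_near_top [0.515 0.009 0.151] 0.5 dist 0.0344
top can_far [0.637 0.043 0.028] 0.92 dist 0.0226
top can_far_top [ 0.659 -0.101  0.024] 0.94 dist 0.169
top can_far_top [0.514 0.008 0.15 ] 0.29 dist 0.0345
grasp [ 0.65620273 -0.06619627  0.01242669] ([0.1402, -0.0762, -0.2979], [1.022, 0.239, -0.135])
```

>>> {"name": "arm_command", "arguments": {
  "xyz": [
    [0.03, -0.02, 0],
    [0.06, -0.04, 0],
    [0.1, -0.06, 0],
    [0.14, -0.076, -0.04],
    [0.14, -0.076, -0.08],
    [0.14, -0.076, -0.12],
    [0.14, -0.076, -0.16],
    [0.14, -0.076, -0.18],
    [0.14, -0.076, -0.18],
    [0.14, -0.076, -0.18],
    [0.14, -0.076, -0.18],
    [0.14, -0.076, -0.2],
    [0.14, -0.076, -0.22],
    [0.14, -0.076, -0.24],
    [0.14, -0.076, -0.26],
    [0.14, -0.076, -0.28],
    [0.14, -0.076, -0.29],
    [0.14, -0.076, -0.298],
    [0.14, -0.076, -0.298]
  ],
  "rot": [
    [0.1, 0.024, -0.013],
    [0.22, 0.05, -0.03],
    [0.34, 0.08, -0.045],
    [0.46, 0.107, -0.06],
    [0.58, 0.135, -0.077],
    [0.7, 0.164, -0.092],
    [0.82, 0.19, -0.108],
    [0.94, 0.22, -0.124],
    [1.022, 0.239, -0.135],
    [1.022, 0.239, -0.135],
    [1.022, 0.239, -0.135],
    [1.022, 0.239, -0.135],
    [1.022, 0.239, -0.135],
    [1.022, 0.239, -0.135],
    [1.022, 0.239, -0.135],
    [1.022, 0.239, -0.135],
    [1.022, 0.239, -0.135],
    [1.022, 0.239, -0.135],
    [1.022, 0.239, -0.135]
  ]
}}

```text
time: 13.17
ee_pos: [0.6559, -0.0659, 0.0115]
eef_rot: [0.619, 0.725, 0.195, -0.23]
ft_force: [0.4, 0.7, 0.1]
width: 0.0867
grip_force: 0.0
```

Run:
```python
from plan import *
st(); T=np.array(r.camera_model('wrist')['T'])
save('wrist','w3.png')
for l in['can_far','can_far_top','can_near','can_near_top']:
    print(l,[(np.round(w(0,d['at'],T),3).tolist(),round(d['conf'],2)) for d in r.spot_point(l,'wrist')[:2]])
a=.16; F=np.array([.6385,.0435]); u=np.array([np.sin(a),-np.cos(a)]); t=.61
p,q=pose(a,F,0,t); print(p,q.as_quat())
F2=F+.029*u
for ph in np.arange(0,91,5):
    pp,qq=pose(a,F2,np.radians(ph),t); print(ph,rel(pp,qq,p,q))
```

```text
13.1667 [ 0.6559 -0.0659  0.0115] [ 0.619  0.725  0.195 -0.23 ] F [0.4 0.7 0.1] w 0.0867 g 0.0
can_far [([0.638, 0.046, 0.022], 0.63), ([0.517, 0.015, 0.004], 0.3)]
can_far_top [([0.665, -0.1, 0.025], 0.84)]
can_near [([0.513, 0.013, 0.006], 0.78)]
can_near_top [([0.666, -0.1, 0.027], 0.66)]
[ 0.65620273 -0.06619627  0.01242669] [ 0.61841429  0.72621469  0.19469118 -0.22862925]
0 ([0.0046, -0.0286, 0.0], [0.0, 0.0, 0.0])
5 ([0.0044, -0.0271, 0.0096], [-0.086, -0.014, -0.0])
10 ([0.004, -0.0248, 0.0191], [-0.172, -0.028, -0.0])
15 ([0.0035, -0.0217, 0.0283], [-0.258, -0.042, -0.0])
20 ([0.0029, -0.0178, 0.0373], [-0.345, -0.056, -0.0])
25 ([0.0021, -0.0132, 0.0458], [-0.431, -0.07, -0.0])
30 ([0.0013, -0.0078, 0.0539], [-0.517, -0.083, 0.0])
35 ([0.0003, -0.0018, 0.0615], [-0.603, -0.097, 0.0])
40 ([-0.0008, 0.0049, 0.0685], [-0.689, -0.111, 0.0])
45 ([-0.002, 0.0122, 0.0749], [-0.775, -0.125, 0.0])
50 ([-0.0032, 0.02, 0.0807], [-0.862, -0.139, -0.0])
55 ([-0.0046, 0.0282, 0.0857], [-0.948, -0.153, 0.0])
60 ([-0.0059, 0.0368, 0.09], [-1.034, -0.167, -0.0])
65 ([-0.0074, 0.0458, 0.0935], [-1.12, -0.181, 0.0])
70 ([-0.0089, 0.0551, 0.0962], [-1.206, -0.195, 0.0])
75 ([-0.0104, 0.0645, 0.0981], [-1.292, -0.209, -0.0])
80 ([-0.012, 0.0741, 0.0992], [-1.378, -0.222, -0.0])
85 ([-0.0135, 0.0837, 0.0993], [-1.465, -0.236, 0.0])
90 ([-0.0151, 0.0933, 0.0987], [-1.551, -0.25, 0.0])
```

View pics/w3.png

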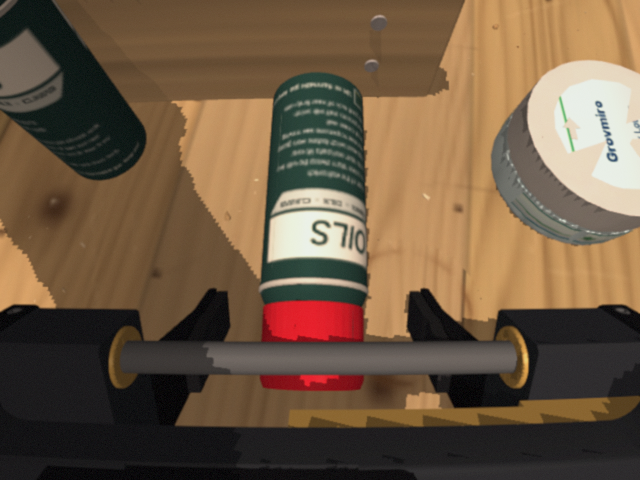

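The far can is centred at about (313,345). Same sequence: grip, drag and tip.

>>> {"name": "arm_command", "arguments": {
  "xyz": [
    [0, 0, 0],
    [0, 0, 0],
    [0, 0, 0],
    [0, 0, 0],
    [0, 0, 0],
    [0, 0, 0],
    [0, 0, 0]
  ],
  "rot": [
    [0, 0, 0],
    [0, 0, 0],
    [0, 0, 0],
    [0, 0, 0],
    [0, 0, 0],
    [0, 0, 0],
    [0, 0, 0]
  ],
  "grip": 0.3,
  "squeeze": 25
}}

```text
time: 14.0
ee_pos: [0.6563, -0.0671, 0.0129]
eef_rot: [0.619, 0.725, 0.196, -0.229]
ft_force: [-0.2, 0.4, 0.3]
width: 0.0482
grip_force: 0.0
```

>>> {"name": "arm_command", "arguments": {
  "xyz": [
    [0.0015, -0.009, 0],
    [0.003, -0.019, 0],
    [0.0046, -0.0286, 0],
    [0.0045, -0.0279, 0.0048],
    [0.0044, -0.0271, 0.0096],
    [0.0042, -0.026, 0.0144],
    [0.004, -0.0248, 0.0191],
    [0.0038, -0.0233, 0.0237],
    [0.0035, -0.0217, 0.0283],
    [0.0032, -0.0198, 0.0328],
    [0.0029, -0.0178, 0.0373],
    [0.0025, -0.0155, 0.0416],
    [0.0021, -0.0132, 0.0458],
    [0.0017, -0.0105, 0.0499],
    [0.0013, -0.0078, 0.0539],
    [0.0008, -0.0048, 0.0577],
    [0.0003, -0.0018, 0.0615],
    [-0.0002, 0.0015, 0.065],
    [-0.0008, 0.0049, 0.0685],
    [-0.0008, 0.0049, 0.0685]
  ],
  "rot": [
    [0, 0, 0],
    [0, 0, 0],
    [0, 0, 0],
    [-0.043, -0.007, 0],
    [-0.086, -0.014, 0],
    [-0.129, -0.021, 0],
    [-0.172, -0.028, 0],
    [-0.215, -0.035, 0],
    [-0.258, -0.042, 0],
    [-0.301, -0.049, 0],
    [-0.345, -0.056, 0],
    [-0.388, -0.063, 0],
    [-0.431, -0.07, 0],
    [-0.474, -0.077, 0],
    [-0.517, -0.083, 0],
    [-0.56, -0.09, 0],
    [-0.603, -0.097, 0],
    [-0.646, -0.104, 0],
    [-0.689, -0.111, 0],
    [-0.689, -0.111, 0]
  ]
}}

```text
time: 15.67
ee_pos: [0.6565, -0.06, 0.0817]
eef_rot: [0.648, 0.761, -0.028, 0.034]
ft_force: [0.9, 0.6, -1.2]
width: 0.0475
grip_force: 25.0
```

>>> {"name": "arm_command", "arguments": {
  "xyz": [
    [-0.0012, 0.0073, 0.0064],
    [-0.0024, 0.0151, 0.0122],
    [-0.0038, 0.0233, 0.0172],
    [-0.0051, 0.0319, 0.0215],
    [-0.0066, 0.0409, 0.025],
    [-0.0081, 0.0502, 0.0277],
    [-0.0088, 0.0549, 0.0287],
    [-0.0096, 0.0596, 0.0296],
    [-0.0096, 0.0596, 0.0296]
  ],
  "rot": [
    [-0.086, -0.014, 0],
    [-0.173, -0.028, 0],
    [-0.259, -0.042, 0],
    [-0.345, -0.056, 0],
    [-0.431, -0.07, 0],
    [-0.517, -0.084, 0],
    [-0.56, -0.091, 0],
    [-0.603, -0.098, 0],
    [-0.603, -0.098, 0]
  ]
}}

```text
time: 16.42
ee_pos: [0.647, -0.0013, 0.1113]
eef_rot: [0.608, 0.715, -0.222, 0.262]
ft_force: [0.6, -0.4, 3.8]
width: 0.0474
grip_force: 25.0
```

Run:
```python
from h import *
st(); print(np.round(r.read_state()['joint_positions'],2)); 
r.camera('side')
for l in['can_far','can_far_top']:
    print(l,[(np.round(w('side',d['at']),3).tolist(),round(d['conf'],2)) for d in r.spot_point(l,'side')[:2]])
```

```text
16.4167 [ 0.647  -0.0013  0.1113] [ 0.608  0.715 -0.222  0.262] F [ 0.6 -0.4  3.8] w 0.0474 g 24.98043705476448
[-1.22  1.01  1.27  1.63 -0.27  1.1   0.12]
can_far [([0.642, 0.034, 0.003], 0.58)]
can_far_top [([0.646, 0.001, 0.143], 0.6)]
```

>>> {"name": "arm_command", "arguments": {
  "xyz": [
    [-0.0008, 0.0048, 0.0006],
    [-0.0016, 0.0096, 0.0011],
    [-0.0023, 0.0144, 0.0011],
    [-0.0031, 0.0192, 0.001],
    [-0.0039, 0.024, 0.0006],
    [-0.0047, 0.0288, 0.0002],
    [-0.0047, 0.0288, 0.0002],
    [-0.0047, 0.0288, 0.0002]
  ],
  "rot": [
    [-0.043, -0.007, 0],
    [-0.086, -0.014, 0],
    [-0.129, -0.021, 0],
    [-0.172, -0.028, 0],
    [-0.215, -0.035, 0],
    [-0.259, -0.041, 0],
    [-0.259, -0.041, 0],
    [-0.259, -0.041, 0]
  ]
}}

```text
time: 17.23
ee_pos: [0.6416, 0.025, 0.1119]
eef_rot: [0.576, 0.674, -0.299, 0.352]
ft_force: [2.2, -1.1, 3.3]
width: 0.0475
grip_force: 25.0
```

Run:
```python
from h import *
st(); print(np.round(r.read_state()['joint_positions'],2)); 
A=np.array([.442,.0298]);n=np.array([.1849,-.9828])
im=save('side','s.png'); cv2.imwrite('pics/s4.png',cv2.resize(im[150:290,220:420,::-1],None,fx=4,fy=4))
for l in['can_far','can_far_top','can_near','can_near_top']:
    for d in r.spot_point(l,'side')[:1]:
      p=w('side',d['at']); print(l,p.round(3),round(d['conf'],2),'dist',((p[:2]-A)@n).round(4))
```

```text
17.2333 [0.6416 0.025  0.1119] [ 0.576  0.674 -0.299  0.352] F [ 2.2 -1.1  3.3] w 0.0475 g 24.996904449071735
[-1.32  1.19  1.29  1.59 -0.17  1.15 -0.05]
can_far [ 0.641  0.031 -0.001] 0.93 dist 0.0359
can_far_top [0.637 0.033 0.143] 0.98 dist 0.0331
can_near [ 0.513  0.014 -0.   ] 0.64 dist 0.0287
can_near_top [0.512 0.011 0.143] 0.58 dist 0.0315
```

View pics/s4.png

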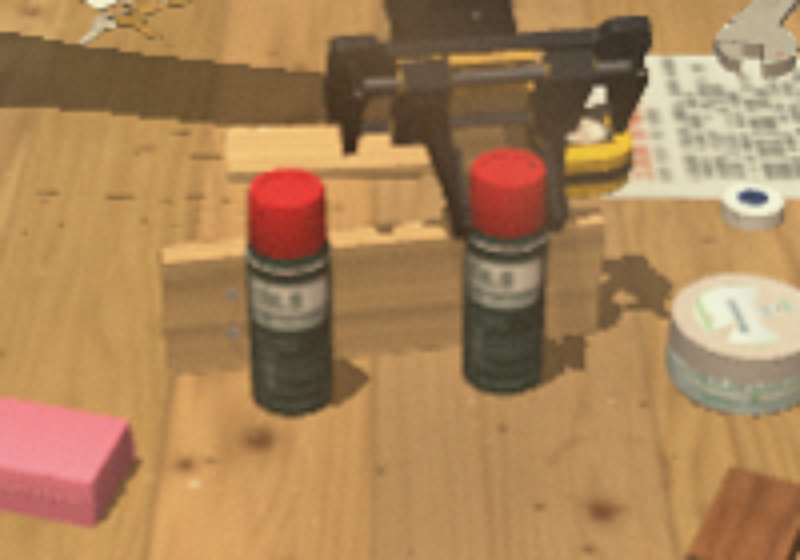

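Both cans stand at about (290,290) and (505,270) in the crop, with their feet at or near the board's foot. I'll nudge the far one in by a small amount with the force in view.

>>> {"name": "arm_command", "arguments": {
  "xyz": [
    [-0.0002, 0.001, 0],
    [-0.0004, 0.002, 0],
    [-0.0006, 0.003, 0],
    [-0.0006, 0.003, 0],
    [-0.0006, 0.003, 0]
  ],
  "rot": [
    [0, 0, 0],
    [0, 0, 0],
    [0, 0, 0],
    [0, 0, 0],
    [0, 0, 0]
  ]
}}

```text
time: 17.9
ee_pos: [0.6409, 0.0277, 0.1121]
eef_rot: [0.577, 0.674, -0.298, 0.352]
ft_force: [1.9, -2.8, 5.0]
width: 0.0476
grip_force: 25.0
```

>>> {"name": "arm_command", "arguments": {
  "xyz": [
    [-0.0002, 0.001, 0],
    [-0.0004, 0.002, 0],
    [-0.0006, 0.003, 0],
    [-0.0006, 0.003, 0],
    [-0.0006, 0.003, 0]
  ],
  "rot": [
    [0, 0, 0],
    [0, 0, 0],
    [0, 0, 0],
    [0, 0, 0],
    [0, 0, 0]
  ]
}}

```text
time: 18.32
ee_pos: [0.6403, 0.0307, 0.1123]
eef_rot: [0.577, 0.674, -0.298, 0.352]
ft_force: [0.7, -3.1, 5.0]
width: 0.0474
grip_force: 25.0
```

>>> {"name": "arm_command", "arguments": {
  "xyz": [
    [-0.0002, 0.001, 0],
    [-0.0004, 0.002, 0],
    [-0.0004, 0.002, 0]
  ],
  "rot": [
    [0, 0, 0],
    [0, 0, 0],
    [0, 0, 0]
  ]
}}

```text
time: 18.57
ee_pos: [0.64, 0.0327, 0.1124]
eef_rot: [0.577, 0.674, -0.299, 0.352]
ft_force: [1.7, -2.7, 5.8]
width: 0.0473
grip_force: 25.0
```

>>> {"name": "arm_command", "arguments": {
  "xyz": [
    [-0.0002, 0.001, 0],
    [-0.0004, 0.002, 0],
    [-0.0004, 0.002, 0]
  ],
  "rot": [
    [0, 0, 0],
    [0, 0, 0],
    [0, 0, 0]
  ]
}}

```text
time: 18.82
ee_pos: [0.6396, 0.0343, 0.1124]
eef_rot: [0.577, 0.674, -0.299, 0.352]
ft_force: [2.5, -4.9, 6.5]
width: 0.0475
grip_force: 25.0
```

>>> {"name": "arm_command", "arguments": {
  "xyz": [
    [0, 0, 0],
    [0, 0, 0],
    [0, 0, 0],
    [0, 0, 0],
    [0, 0, 0],
    [-0.002, 0.011, 0.008],
    [-0.004, 0.022, 0.016],
    [-0.007, 0.043, 0.032],
    [-0.01, 0.064, 0.048],
    [-0.013, 0.08, 0.06],
    [-0.013, 0.08, 0.1],
    [-0.013, 0.07, 0.14],
    [-0.04, 0.0, 0.18],
    [-0.06, -0.08, 0.2],
    [-0.07, -0.12, 0.22],
    [-0.07, -0.12, 0.22],
    [-0.07, -0.12, 0.22],
    [-0.07, -0.12, 0.22],
    [-0.07, -0.12, 0.22],
    [-0.07, -0.12, 0.22]
  ],
  "rot": [
    [0, 0, 0],
    [0, 0, 0],
    [0, 0, 0],
    [0, 0, 0],
    [0, 0, 0],
    [0, 0, 0],
    [0, 0, 0],
    [0, 0, 0],
    [0, 0, 0],
    [0, 0, 0],
    [0.1, 0.02, 0],
    [0.2, 0.03, 0],
    [0.3, 0.05, 0],
    [0.4, 0.07, 0],
    [0.5, 0.08, 0],
    [0.6, 0.1, 0],
    [0.72, 0.12, 0],
    [0.84, 0.14, 0],
    [0.95, 0.15, 0],
    [0.95, 0.15, 0]
  ],
  "grip": 1
}}

```text
time: 20.48
ee_pos: [0.5674, -0.0933, 0.3345]
eef_rot: [0.656, 0.755, 0.007, -0.001]
ft_force: [-1.0, -1.7, 0.0]
width: 0.0869
grip_force: 0.0
```

Run:
```python
from h import *
st(); print(np.round(r.read_state()['joint_positions'],2)); 
A=np.array([.442,.0298]);n=np.array([.1849,-.9828])
for c in('wrist','side','top'):
  T=np.array(r.camera_model(c)['T']); im=save(c,'%s5.png'%c)
  for l in['can_far','can_far_top','can_near','can_near_top','stop']:
    for d in r.spot_point(l,c)[:1]:
      p=w(c,d['at'],T); print(c,l,p.round(3),round(d['conf'],2),'dist',((p[:2]-A)@n).round(4))
for l in('sheet','sanding_block'):
    for c in('top','side'): print(c,l,[(w(c,d['at']).round(4),round(d['conf'],2)) for d in r.spot_point(l,c)[:4]])
```

```text
20.4833 [ 0.5674 -0.0933  0.3345] [ 0.656  0.755  0.007 -0.001] F [-1.  -1.7  0. ] w 0.0869 g 0.0
[-0.83  0.32  1.19  1.46 -0.31  1.56  0.48]
wrist can_far [0.643 0.036 0.   ] 0.61 dist 0.0314
wrist can_far_top [0.644 0.034 0.147] 0.75 dist 0.0335
wrist can_near [0.519 0.014 0.004] 0.93 dist 0.0298
wrist can_near_top [0.514 0.013 0.149] 0.62 dist 0.0297
wrist stop [0.566 0.058 0.003] 0.77 dist -0.0049
side can_far [ 0.637  0.03  -0.004] 0.9 dist 0.0362
side can_far_top [0.642 0.032 0.144] 0.81 dist 0.0352
side can_near [ 0.514  0.013 -0.002] 0.69 dist 0.0302
side can_near_top [0.511 0.011 0.146] 0.84 dist 0.0308
side stop [ 0.567  0.059 -0.006] 0.98 dist -0.0061
top can_far [0.637 0.039 0.002] 0.72 dist 0.0269
top can_far_top [0.644 0.034 0.138] 0.77 dist 0.0331
top can_near [ 0.516  0.011 -0.002] 0.59 dist 0.0319
top can_near_top [0.512 0.008 0.147] 0.79 dist 0.0347
top stop [0.57  0.061 0.004] 0.83 dist -0.0073
top sheet [(array([0.5586, 0.2943, 0.0035]), 0.75)]
side sheet [(array([ 0.5528,  0.2945, -0.0045]), 0.71)]
top sanding_block [(array([ 0.5014, -0.3511,  0.0006]), 0.6), (array([ 0.5918, -0.2373,  0.0016]), 0.59)]
side sanding_block [(array([ 0.4485, -0.2365,  0.0011]), 0.9), (array([ 0.3758, -0.0719, -0.0013]), 0.83), (array([ 0.4962, -0.3574, -0.0048]), 0.8), (array([ 0.5934, -0.2375, -0.004 ]), 0.6)]
```

View pics/wrist5.png

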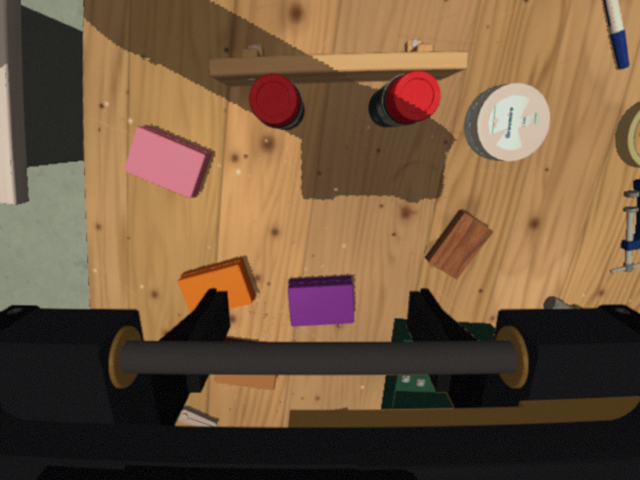

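Both cans stand: caps at (276,101) and (412,98), with the board's front top edge from (210,83) to (466,71). I'll measure the cap circles by colour.

Run:
```python
from h import *
f=lambda u,v,z:ray('wrist',u,v,z)
a,b=f(210,83,.085),f(466,71,.085); L=np.linalg.norm((b-a)[:2]); d=(b-a)[:2]/L; n=np.array([d[1],-d[0]])
print(a.round(4),b.round(4),L,n.round(4))
for c in('wrist','top'):
    im=cv2.imread('pics/%s5.png'%c); g=im.astype(int)
    m=((g[:,:,2]>110)&(g[:,:,1]<60)&(g[:,:,0]<70)).astype(np.uint8)
    k,lab,stt,cen=cv2.connectedComponentsWithStats(m)
    for i in range(1,k):
        x,y,W,H,A=stt[i]
        if A<(600 if c=='wrist' else 60): continue
        cnt=max(cv2.findContours((lab==i).astype(np.uint8),0,2)[0],key=len)
        e=cv2.fitEllipse(cnt); P=ray(c,*e[0],.146)
        if -.1<P[1]<.1 : print(c,np.round(e[0],1),np.round(e[1],1),P.round(4),'dist',((P-a)[:2]@n).round(4))
```

```text
[0.4402 0.03   0.085 ] [0.6994 0.0838 0.085 ] 0.26472948713726063 [ 0.2032 -0.9791]
wrist [416.2  94.2] [45.9 48.9] [0.6389 0.0442 0.146 ] dist 0.0264
wrist [272.6  98.1] [45.2 47.8] [0.5138 0.0206 0.146 ] dist 0.0241
top [306.9 211.2] [ 7.3 16.4] [0.6451 0.0431 0.146 ] dist 0.0288
```

Gaps to the board are about 0–2 mm for both cans. Next is the sheet: move over it with the gripper turned.

>>> {"name": "arm_command", "arguments": {
  "xyz": [
    [0, 0.04, 0],
    [-0.003, 0.08, 0],
    [-0.005, 0.12, 0],
    [-0.007, 0.16, 0],
    [-0.009, 0.2, 0],
    [-0.011, 0.24, 0],
    [-0.011, 0.28, -0.02],
    [-0.011, 0.32, -0.05],
    [-0.011, 0.36, -0.08],
    [-0.011, 0.387, -0.085],
    [-0.011, 0.387, -0.085],
    [-0.011, 0.387, -0.085],
    [-0.011, 0.387, -0.085],
    [-0.011, 0.387, -0.085],
    [-0.011, 0.387, -0.085]
  ],
  "rot": [
    [0, 0, 0.12],
    [0, 0, 0.24],
    [0, 0, 0.36],
    [0, 0, 0.48],
    [0, 0, 0.6],
    [0, 0, 0.72],
    [0, 0, 0.84],
    [0, 0, 0.96],
    [0, 0, 1.08],
    [0, 0, 1.2],
    [0, 0, 1.32],
    [0, 0, 1.45],
    [0, 0, 1.45],
    [0, 0, 1.45],
    [0, 0, 1.45]
  ]
}}

```text
time: 22.83
ee_pos: [0.5586, 0.3025, 0.2466]
eef_rot: [-0.015, 1.0, 0.002, -0.001]
ft_force: [0.4, 0.2, -0.0]
width: 0.0871
grip_force: 0.0
```

Run:
```python
from h import *
st(); print(np.round(r.read_state()['joint_positions'],2)); 
save('wrist','w6.png')
```

```text
22.8333 [0.5586 0.3025 0.2466] [-0.015  1.     0.002 -0.001] F [ 0.4  0.2 -0. ] w 0.0871 g 0.0
[-1.13  0.41  0.77  1.43 -0.29  1.41  1.25]
```

View pics/w6.png

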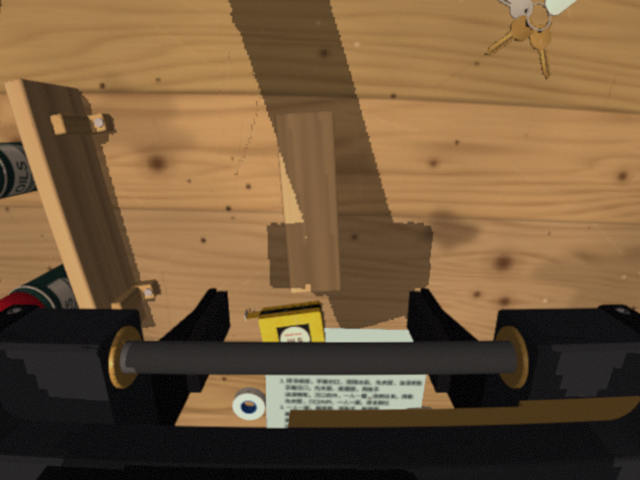

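The sheet's corners are near (279,113), (332,112), (340,290) and (291,291), and it is partly in shadow.

Run:
```python
from h import *
P=np.array([ray('wrist',u,v,.012)[:2] for u,v in((279,113),(332,112),(340,290),(291,291))])
c=P.mean(0); v=(P[2]+P[3]-P[0]-P[1])/2; th=np.arctan2(v[1],v[0])
print(P.round(4).tolist(),c.round(4),'len',np.linalg.norm(v),'yaw',th,'wid',np.linalg.norm(P[1]-P[0]),np.linalg.norm(P[2]-P[3]))
s=r.read_state();q0=R.from_quat(s['eef_rot'])
def down(yang):
    y=np.array([np.cos(yang),np.sin(yang),0]);z=np.array([0,0,-1.]);return R.from_matrix(np.c_[np.cross(y,z),y,z])
q=down(th+np.pi/2)
print('shift',np.r_[c,.004]-s['ee_pos'],'rot',(q*q0.inv()).as_rotvec())
```

```text
[[0.4592, 0.2608], [0.4565, 0.3148], [0.6526, 0.3325], [0.6556, 0.2753]] [0.556  0.2958] len 0.1969500090185643 yaw 0.08187968231222341 wid 0.054036487003853204 0.05729033325495546
shift [-0.00258036 -0.00678311 -0.24258825] rot [-0.00411016 -0.00295051  0.05121172]
```

>>> {"name": "arm_command", "arguments": {
  "xyz": [
    [-0.003, -0.007, -0.04],
    [-0.003, -0.007, -0.08],
    [-0.003, -0.007, -0.12],
    [-0.003, -0.007, -0.16],
    [-0.003, -0.007, -0.19],
    [-0.003, -0.007, -0.215],
    [-0.003, -0.007, -0.23],
    [-0.003, -0.007, -0.238],
    [-0.003, -0.007, -0.242],
    [-0.003, -0.007, -0.242]
  ],
  "rot": [
    [-0.004, -0.003, 0.051],
    [-0.004, -0.003, 0.051],
    [-0.004, -0.003, 0.051],
    [-0.004, -0.003, 0.051],
    [-0.004, -0.003, 0.051],
    [-0.004, -0.003, 0.051],
    [-0.004, -0.003, 0.051],
    [-0.004, -0.003, 0.051],
    [-0.004, -0.003, 0.051],
    [-0.004, -0.003, 0.051]
  ]
}}

```text
time: 23.72
ee_pos: [0.5557, 0.2963, 0.0046]
eef_rot: [-0.043, 0.999, -0.0, 0.0]
ft_force: [-0.1, 0.5, -0.5]
width: 0.0869
grip_force: 0.0
```

>>> {"name": "arm_command", "arguments": {
  "xyz": [
    [0, 0, 0],
    [0, 0, 0],
    [0, 0, 0],
    [0, 0, 0],
    [0, 0, 0],
    [0, 0, 0],
    [0, 0, 0]
  ],
  "rot": [
    [0, 0, 0],
    [0, 0, 0],
    [0, 0, 0],
    [0, 0, 0],
    [0, 0, 0],
    [0, 0, 0],
    [0, 0, 0]
  ],
  "grip": 0.45,
  "squeeze": 25
}}

```text
time: 24.3
ee_pos: [0.5555, 0.2963, 0.0046]
eef_rot: [-0.043, 0.999, 0.0, -0.0]
ft_force: [-0.3, -0.4, 3.6]
width: 0.0601
grip_force: 25.0
```

>>> {"name": "arm_command", "arguments": {
  "xyz": [
    [0, 0, 0.01],
    [0, 0, 0.03],
    [0, 0, 0.06],
    [0, 0, 0.1],
    [0, 0, 0.14],
    [0, 0, 0.18],
    [0, 0, 0.21],
    [0, 0, 0.22],
    [0, 0, 0.22],
    [0, 0, 0.22]
  ],
  "rot": [
    [0, 0, 0],
    [0, 0, 0],
    [0, 0, 0],
    [0, 0, 0],
    [0, 0, 0],
    [0, 0, 0],
    [0, 0, 0],
    [0, 0, 0],
    [0, 0, 0],
    [0, 0, 0]
  ]
}}

```text
time: 25.13
ee_pos: [0.555, 0.2962, 0.2236]
eef_rot: [-0.043, 0.999, -0.0, -0.0]
ft_force: [0.9, 0.4, -1.9]
width: 0.06
grip_force: 25.0
```

Run:
```python
from h import *
st(); print(np.round(r.read_state()['joint_positions'],2)); 
s=r.read_state();q0=R.from_quat(s['eef_rot'])
def down(yang):
    y=np.array([np.cos(yang),np.sin(yang),0]);z=np.array([0,0,-1.]);return R.from_matrix(np.c_[np.cross(y,z),y,z])
q=down(.192+np.pi/2)
print('shift',np.array([.576,.033,.146])-s['ee_pos'],'rot',(q*q0.inv()).as_rotvec())
im=save('side','s7.png'); cv2.imwrite('pics/s7c.png',cv2.resize(im[60:260,210:470,::-1],None,fx=3,fy=3))
```

```text
25.1333 [0.555  0.2962 0.2236] [-0.043  0.999 -0.    -0.   ] F [ 0.9  0.4 -1.9] w 0.06 g 24.999918937683105
[-1.13  0.41  0.76  1.48 -0.28  1.36  1.3 ]
shift [ 0.02102817 -0.26317928 -0.07764452] rot [ 0.0003332  -0.00080405  0.10573621]
```

View pics/s7c.png

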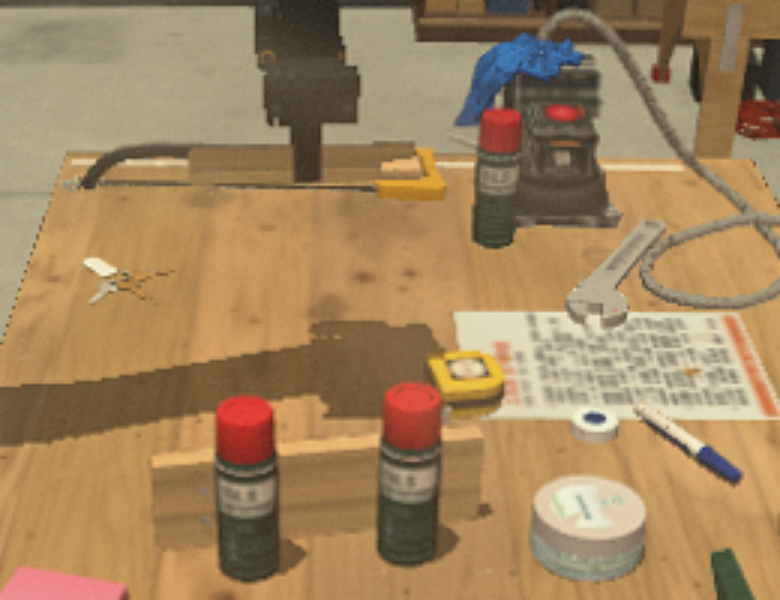

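The sheet is held level with the fingers near mid-length, spanning about (190–415,165) in the crop. Next, carry it over the cans and lower it.

>>> {"name": "arm_command", "arguments": {
  "xyz": [
    [0.001, -0.015, 0],
    [0.003, -0.04, 0],
    [0.006, -0.07, 0],
    [0.009, -0.1, 0],
    [0.012, -0.13, 0],
    [0.014, -0.16, 0],
    [0.017, -0.19, 0],
    [0.02, -0.22, 0],
    [0.022, -0.245, 0],
    [0.023, -0.258, -0.01],
    [0.023, -0.263, -0.02],
    [0.023, -0.263, -0.035],
    [0.023, -0.263, -0.05],
    [0.023, -0.263, -0.06],
    [0.023, -0.263, -0.064],
    [0.023, -0.263, -0.067],
    [0.023, -0.263, -0.069],
    [0.023, -0.263, -0.069]
  ],
  "rot": [
    [0, 0, 0.01],
    [0, 0, 0.02],
    [0, 0, 0.03],
    [0, 0, 0.04],
    [0, 0, 0.05],
    [0, 0, 0.06],
    [0, 0, 0.07],
    [0, 0, 0.08],
    [0, 0, 0.09],
    [0, 0, 0.1],
    [0, 0, 0.106],
    [0, 0, 0.106],
    [0, 0, 0.106],
    [0, 0, 0.106],
    [0, 0, 0.106],
    [0, 0, 0.106],
    [0, 0, 0.106],
    [0, 0, 0.106]
  ]
}}

```text
time: 26.68
ee_pos: [0.5783, 0.0335, 0.1551]
eef_rot: [-0.096, 0.995, -0.0, -0.0]
ft_force: [-0.5, -0.2, -0.6]
width: 0.0599
grip_force: 25.0
```

>>> {"name": "arm_command", "arguments": {
  "xyz": [
    [0, 0, -0.001],
    [0, 0, -0.002],
    [0, 0, -0.003],
    [0, 0, -0.003]
  ],
  "rot": [
    [0, 0, 0],
    [0, 0, 0],
    [0, 0, 0],
    [0, 0, 0]
  ]
}}

```text
time: 27.02
ee_pos: [0.5783, 0.0333, 0.1522]
eef_rot: [-0.096, 0.995, -0.0, -0.0]
ft_force: [-0.2, 0.3, -0.2]
width: 0.0595
grip_force: 25.0
```

Run:
```python
from h import *
st(); print(np.round(r.read_state()['joint_positions'],2)); r.camera('side')
for l in('sheet','can_near','can_far'): print(l,[(w('side',d['at']).round(4),round(d['conf'],2)) for d in r.spot_point(l,'side')[:2]])
```

```text
27.0167 [0.5783 0.0333 0.1522] [-0.096  0.995 -0.    -0.   ] F [-0.2  0.3 -0.2] w 0.0595 g 24.999840259552002
[-0.81  0.36  0.83  1.71 -0.28  1.19  1.86]
sheet [(array([0.5783, 0.0332, 0.1459]), 0.86)]
can_near [(array([0.5106, 0.0122, 0.0007]), 0.91)]
can_far [(array([ 0.638 ,  0.0317, -0.0008]), 0.62)]
```

>>> {"name": "arm_command", "arguments": {
  "xyz": [
    [0, 0, -0.001],
    [0, 0, -0.0015],
    [0, 0, -0.0015]
  ],
  "rot": [
    [0, 0, 0],
    [0, 0, 0],
    [0, 0, 0]
  ]
}}

```text
time: 27.47
ee_pos: [0.5784, 0.0332, 0.1508]
eef_rot: [-0.096, 0.995, -0.0, -0.0]
ft_force: [0.2, 0.3, 1.7]
width: 0.0599
grip_force: 25.0
```

>>> {"name": "arm_command", "arguments": {
  "xyz": [
    [0, 0, -0.0005],
    [0, 0, -0.001],
    [0, 0, -0.001]
  ],
  "rot": [
    [0, 0, 0],
    [0, 0, 0],
    [0, 0, 0]
  ]
}}

```text
time: 27.72
ee_pos: [0.5788, 0.0332, 0.1508]
eef_rot: [-0.096, 0.995, 0.0, 0.0]
ft_force: [-3.6, 0.2, 11.1]
width: 0.0596
grip_force: 25.0
```

Contact at 11 N. I'll ease off, release and retreat.

>>> {"name": "arm_command", "arguments": {
  "xyz": [
    [0, 0, 0.001],
    [0, 0, 0.001]
  ],
  "rot": [
    [0, 0, 0],
    [0, 0, 0]
  ]
}}

```text
time: 27.88
ee_pos: [0.5783, 0.0333, 0.1508]
eef_rot: [-0.096, 0.995, -0.0, -0.0]
ft_force: [-1.7, -0.1, 4.8]
width: 0.0596
grip_force: 25.0
```

>>> {"name": "arm_command", "arguments": {
  "xyz": [
    [0, 0, 0],
    [0, 0, 0],
    [0, 0, 0],
    [0, 0, 0],
    [0, 0, 0.005],
    [0, 0, 0.015],
    [0, 0, 0.03],
    [0, 0, 0.06],
    [0, 0, 0.1],
    [0, 0, 0.14],
    [0, 0, 0.18],
    [0, 0, 0.18]
  ],
  "rot": [
    [0, 0, 0],
    [0, 0, 0],
    [0, 0, 0],
    [0, 0, 0],
    [0, 0, 0],
    [0, 0, 0],
    [0, 0, 0],
    [0, 0, 0],
    [0, 0, 0],
    [0, 0, 0],
    [0, 0, 0],
    [0, 0, 0]
  ],
  "grip": 1
}}

```text
time: 28.88
ee_pos: [0.5805, 0.0325, 0.3393]
eef_rot: [-0.096, 0.995, 0.0, 0.005]
ft_force: [0.5, -1.0, 0.5]
width: 0.0873
grip_force: 0.0
```

Run:
```python
from h import *
st(); print(np.round(r.read_state()['joint_positions'],2))
for c in('side','top'):
  im=save(c,c+'8.png')
  for l in('sheet','can_near','can_far'): print(l,[(w(c,d['at']).round(4),round(d['conf'],2)) for d in r.spot_point(l,c)[:2]])
# brown block in top picture
im=cv2.imread('pics/top0.png')[245:300,435:480]
cv2.imwrite('pics/blk.png',cv2.resize(im,None,fx=5,fy=5))
im=cv2.imread('pics/side8.png'); 
b=cv2.resize(im[160:400,220:420],None,fx=2.5,fy=2.5); a=cv2.resize(cv2.imread('pics/top0.png')[245:300,435:480],(245,300)); a=np.vstack([a,np.zeros((300,245,3),np.uint8)])
cv2.imwrite('pics/m8.png',np.hstack([b,a]))
```

```text
28.8833 [0.5805 0.0325 0.3393] [-0.096  0.995  0.     0.005] F [ 0.5 -1.   0.5] w 0.0873 g 0.0
[-0.85  0.24  0.88  1.43 -0.19  1.55  1.78]
sheet [(array([0.5755, 0.0342, 0.1427]), 0.64)]
can_near []
can_far [(array([ 0.639 ,  0.0314, -0.002 ]), 0.78)]
sheet []
can_near []
can_far []
```

View pics/m8.png

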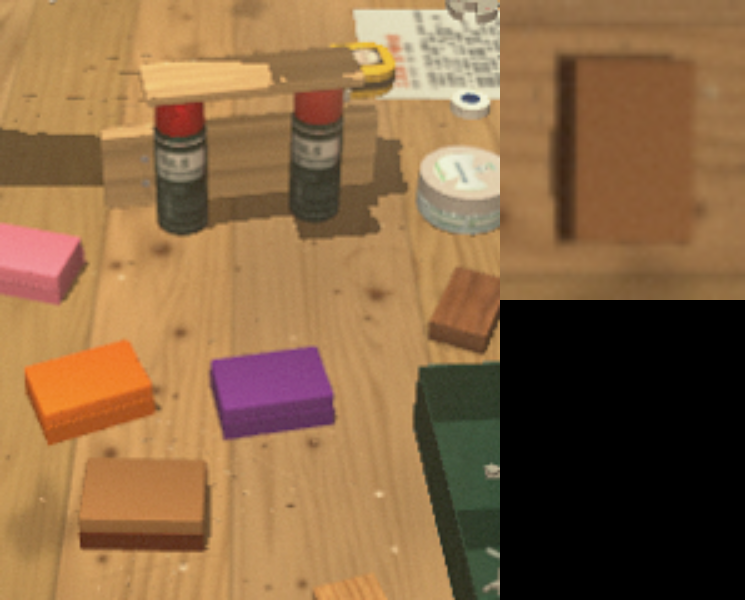

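The sheet lies across both cans at about (265,75) in the side crop, and the block's long side is nearly along x. That makes 12 pictures viewed, two over the limit of 10. I'll view no more and work from numbers only.

>>> {"name": "arm_command", "arguments": {
  "xyz": [
    [0, -0.01, 0],
    [-0.003, -0.025, 0],
    [-0.006, -0.04, 0],
    [-0.01, -0.055, 0],
    [-0.013, -0.07, 0],
    [-0.016, -0.085, 0],
    [-0.02, -0.1, 0],
    [-0.023, -0.115, 0],
    [-0.026, -0.13, 0],
    [-0.03, -0.145, 0],
    [-0.033, -0.16, 0],
    [-0.036, -0.175, 0],
    [-0.04, -0.19, 0],
    [-0.04, -0.19, 0]
  ],
  "rot": [
    [0, 0, -0.12],
    [0, 0, -0.24],
    [0, 0, -0.36],
    [0, 0, -0.48],
    [0, 0, -0.6],
    [0, 0, -0.72],
    [0, 0, -0.84],
    [0, 0, -0.96],
    [0, 0, -1.08],
    [0, 0, -1.2],
    [0, 0, -1.32],
    [0, 0, -1.44],
    [0, 0, -1.56],
    [0, 0, -1.667]
  ]
}}

```text
time: 30.45
ee_pos: [0.5367, -0.1602, 0.3305]
eef_rot: [0.676, 0.737, -0.0, -0.0]
ft_force: [-0.7, -0.3, -0.5]
width: 0.0871
grip_force: 0.0
```

>>> {"name": "arm_command", "arguments": {
  "xyz": [
    [-0.003, -0.015, -0.005],
    [-0.006, -0.03, -0.01],
    [-0.009, -0.045, -0.015],
    [-0.012, -0.06, -0.02],
    [-0.015, -0.075, -0.025],
    [-0.018, -0.09, -0.03],
    [-0.021, -0.105, -0.035],
    [-0.024, -0.12, -0.04],
    [-0.027, -0.135, -0.045],
    [-0.03, -0.15, -0.05],
    [-0.033, -0.165, -0.055],
    [-0.036, -0.18, -0.06],
    [-0.04, -0.195, -0.07],
    [-0.04, -0.195, -0.07],
    [-0.04, -0.195, -0.07],
    [-0.04, -0.195, -0.07]
  ],
  "rot": [
    [0, 0, -0.12],
    [0, 0, -0.24],
    [0, 0, -0.36],
    [0, 0, -0.48],
    [0, 0, -0.6],
    [0, 0, -0.72],
    [0, 0, -0.84],
    [0, 0, -0.96],
    [0, 0, -1.08],
    [0, 0, -1.2],
    [0, 0, -1.32],
    [0, 0, -1.44],
    [0, 0, -1.56],
    [0, 0, -1.667],
    [0, 0, -1.667],
    [0, 0, -1.667]
  ]
}}

```text
time: 31.78
ee_pos: [0.4982, -0.3516, 0.2603]
eef_rot: [1.0, 0.002, -0.0, -0.0]
ft_force: [0.3, 0.2, -0.2]
width: 0.0871
grip_force: 0.0
```

```bash
cat > blk.py <<'E'
from h import *
def down(yang):
    y=np.array([np.cos(yang),np.sin(yang),0]);z=np.array([0,0,-1.]);return R.from_matrix(np.c_[np.cross(y,z),y,z])
E
python3 - <<'E'
from blk import *
st(); print(np.round(r.read_state()['joint_positions'],2))
s=r.read_state(); T=np.array(r.camera_model('wrist')['T']); im=save('wrist','w9.png')
print([(w(0,d['at'],T).round(4),round(d['conf'],2)) for d in r.spot_point('sanding_block','wrist')[:4]])
g=cv2.cvtColor(im,cv2.COLOR_RGB2HSV)
# project expected top-face centre, sample colour and grow a region
m=r.camera_model('wrist'); c=np.linalg.inv(T)@np.array([.5,-.352,.034,1]); x,y=c[0]/-c[2],-c[1]/-c[2]; k=1+m['k1']*(x*x+y*y)
u,v=m['fx']*x*k+m['cx'],m['fy']*y*k+m['cy']; print('px',u,v)
seed=cv2.GaussianBlur(im,(5,5),0); mask=np.zeros((482,642),np.uint8)
cv2.floodFill(seed.copy(),mask,(int(u),int(v)),0,(5,5,5),(5,5,5),4|(255<<8)|cv2.FLOODFILL_MASK_ONLY)
mm=cv2.morphologyEx(mask[1:-1,1:-1],cv2.MORPH_OPEN,np.ones((5,5)))
cnt=max(cv2.findContours(mm,0,2)[0],key=cv2.contourArea)
W=np.array([ray('wrist',*p[0],.034,T)[:2] for p in cnt],np.float32)
print(cv2.boundingRect(cnt),im[int(v),int(u)],cv2.minAreaRect(W*1000))
E
```

```text
31.7833 [ 0.4982 -0.3516  0.2603] [ 1.     0.002 -0.    -0.   ] F [ 0.3  0.2 -0.2] w 0.0871 g 0.0
[-0.35  0.57  1.31  1.49 -0.55  1.5  -0.61]
[(array([ 0.4491, -0.2298, -0.0018]), 0.96), (array([ 0.4991, -0.3555,  0.0037]), 0.79), (array([ 0.5995, -0.236 ,  0.001 ]), 0.65), (array([ 0.376 , -0.0708, -0.0005]), 0.62)]
px 318.5682091592195 211.01539999507125
(0, 0, 541, 253) [176 114  66] ((581.1364135742188, -281.00360107421875), (572.168701171875, 253.63909912109375), 89.19932556152344)
```

Run:
```python
from blk import *
T=np.array(r.camera_model('wrist')['T']); im=cv2.imread('pics/w9.png')
m=np.full((480,640),cv2.GC_BGD,np.uint8)
def px(P):
    k=r.camera_model('wrist'); c=np.linalg.inv(T)@np.r_[P,1]; s=np.array([c[0],-c[1]])/-c[2]; s=s*(1+k['k1']*(s@s)); return s*[k['fx'],k['fy']]+[k['cx'],k['cy']]
def poly(hx,hy): return np.array([px([.5+a*hx,-.352+b*hy,.034]) for a,b in((-1,-1),(1,-1),(1,1),(-1,1))]).astype(int)
cv2.fillPoly(m,[poly(.065,.051)],cv2.GC_PR_BGD); cv2.fillPoly(m,[poly(.045,.031)],cv2.GC_PR_FGD); cv2.fillPoly(m,[poly(.03,.018)],cv2.GC_FGD)
cv2.grabCut(im,m,None,np.zeros((1,65)),np.zeros((1,65)),5,cv2.GC_INIT_WITH_MASK)
mm=cv2.morphologyEx(((m==1)|(m==3)).astype(np.uint8),cv2.MORPH_OPEN,np.ones((5,5)))
cnt=max(cv2.findContours(mm,0,2)[0],key=cv2.contourArea)
W=np.array([ray('wrist',*p[0],.034,T)[:2] for p in cnt],np.float32)
print(poly(.045,.031).tolist(),cv2.boundingRect(cnt),cv2.minAreaRect(W*1000))
```

```text
[[346, 251], [349, 169], [289, 168], [290, 251]] (291, 166, 59, 88) ((500.73876953125, -352.67535400390625), (61.222084045410156, 95.072509765625), 89.12545013427734)
```

The block is at (0.4985, -0.3527), measuring 61 x 95 mm including a sliver of its side, with yaw about -0.015. I'll grip and lift it.

>>> {"name": "arm_command", "arguments": {
  "xyz": [
    [0, -0.001, -0.04],
    [0, -0.001, -0.08],
    [0, -0.001, -0.12],
    [0, -0.001, -0.16],
    [0, -0.001, -0.19],
    [0, -0.001, -0.215],
    [0, -0.001, -0.235],
    [0, -0.001, -0.245],
    [0, -0.001, -0.25],
    [0, -0.001, -0.25]
  ],
  "rot": [
    [0, 0, -0.015],
    [0, 0, -0.015],
    [0, 0, -0.015],
    [0, 0, -0.015],
    [0, 0, -0.015],
    [0, 0, -0.015],
    [0, 0, -0.015],
    [0, 0, -0.015],
    [0, 0, -0.015],
    [0, 0, -0.015]
  ]
}}

```text
time: 32.72
ee_pos: [0.4984, -0.3524, 0.0105]
eef_rot: [1.0, -0.007, 0.0, -0.0]
ft_force: [-0.5, -1.2, 0.3]
width: 0.087
grip_force: 0.0
```

>>> {"name": "arm_command", "arguments": {
  "xyz": [
    [0, 0, 0],
    [0, 0, 0],
    [0, 0, 0],
    [0, 0, 0],
    [0, 0, 0],
    [0, 0, 0],
    [0, 0, 0]
  ],
  "rot": [
    [0, 0, 0],
    [0, 0, 0],
    [0, 0, 0],
    [0, 0, 0],
    [0, 0, 0],
    [0, 0, 0],
    [0, 0, 0]
  ],
  "grip": 0.5,
  "squeeze": 20
}}

```text
time: 33.3
ee_pos: [0.4985, -0.3528, 0.0111]
eef_rot: [1.0, -0.008, 0.0, -0.0]
ft_force: [-0.6, 0.4, 5.1]
width: 0.0601
grip_force: 20.0
```

>>> {"name": "arm_command", "arguments": {
  "xyz": [
    [0, 0, 0.01],
    [0, 0, 0.03],
    [0, 0, 0.06],
    [0, 0, 0.1],
    [0, 0, 0.14],
    [0, 0, 0.18],
    [0, 0, 0.22],
    [0, 0, 0.25],
    [0, 0, 0.25],
    [0, 0, 0.25]
  ],
  "rot": [
    [0, 0, 0],
    [0, 0, 0],
    [0, 0, 0],
    [0, 0, 0],
    [0, 0, 0],
    [0, 0, 0],
    [0, 0, 0],
    [0, 0, 0],
    [0, 0, 0],
    [0, 0, 0]
  ]
}}

```text
time: 34.13
ee_pos: [0.4984, -0.3534, 0.2625]
eef_rot: [1.0, -0.008, 0.002, 0.0]
ft_force: [0.6, -0.3, -1.1]
width: 0.0598
grip_force: 20.0
```

Run:
```python
from blk import *
st(); print(np.round(r.read_state()['joint_positions'],2))
s=r.read_state();q0=R.from_quat(s['eef_rot']); q=down(.19-np.pi/2)
print('rot',(q*q0.inv()).as_rotvec())
r.camera('side'); T=np.array(r.camera_model('wrist')['T']); save('wrist','w10.png')
for l in('sheet','sanding_block'): 
    print(l,'side',[(w('side',d['at']).round(4),round(d['conf'],2)) for d in r.spot_point(l,'side')[:4]])
    print(l,'wrist',[(w(0,d['at'],T).round(4),round(d['conf'],2)) for d in r.spot_point(l,'wrist')[:4]])
# sheet outline in side picture: bright top face
```

```text
34.1333 [ 0.4984 -0.3534  0.2625] [ 1.    -0.008  0.002  0.   ] F [ 0.6 -0.3 -1.1] w 0.0598 g 20.000016298145056
[-0.33  0.55  1.28  1.49 -0.52  1.49 -0.64]
rot [0.00039012 0.00316769 0.20555349]
sheet side [(array([0.5761, 0.035 , 0.1428]), 0.71)]
sheet wrist []
sanding_block side [(array([ 0.3759, -0.0708, -0.001 ]), 0.95), (array([ 0.5929, -0.234 , -0.0018]), 0.88), (array([ 0.4958, -0.3531,  0.246 ]), 0.83), (array([ 0.4451, -0.2356, -0.0032]), 0.82)]
sanding_block wrist [(array([ 0.372 , -0.0692, -0.0004]), 0.9), (array([ 0.4518, -0.2325, -0.0022]), 0.82), (array([ 0.5965, -0.2366,  0.002 ]), 0.58), (array([ 0.4965, -0.3533,  0.2523]), 0.56)]
```

>>> {"name": "arm_command", "arguments": {
  "xyz": [
    [0.004, 0.015, 0],
    [0.01, 0.045, 0],
    [0.016, 0.075, 0],
    [0.022, 0.105, 0],
    [0.028, 0.135, 0],
    [0.034, 0.165, 0],
    [0.04, 0.195, 0],
    [0.046, 0.225, 0],
    [0.052, 0.255, 0],
    [0.058, 0.285, 0],
    [0.064, 0.315, 0],
    [0.07, 0.345, 0],
    [0.075, 0.37, 0],
    [0.0785, 0.387, 0],
    [0.0785, 0.387, 0],
    [0.0785, 0.387, -0.03],
    [0.0785, 0.387, -0.055],
    [0.0785, 0.387, -0.075],
    [0.0785, 0.387, -0.085],
    [0.0785, 0.387, -0.085]
  ],
  "rot": [
    [0, 0, 0.015],
    [0, 0, 0.03],
    [0, 0, 0.045],
    [0, 0, 0.06],
    [0, 0, 0.075],
    [0, 0, 0.09],
    [0, 0.001, 0.105],
    [0, 0.001, 0.12],
    [0, 0.001, 0.135],
    [0, 0.002, 0.15],
    [0, 0.002, 0.165],
    [0, 0.003, 0.18],
    [0, 0.003, 0.195],
    [0, 0.003, 0.205],
    [0, 0.003, 0.205],
    [0, 0.003, 0.205],
    [0, 0.003, 0.205],
    [0, 0.003, 0.205],
    [0, 0.003, 0.205],
    [0, 0.003, 0.205]
  ]
}}

```text
time: 36.1
ee_pos: [0.5756, 0.0333, 0.1739]
eef_rot: [0.996, 0.094, -0.003, 0.0]
ft_force: [-0.8, -0.4, -0.7]
width: 0.0598
grip_force: 20.0
```

Run:
```python
from blk import *
st()
for c in('side','top'):
  save(c,c+'11.png')
  for l in('sheet','sanding_block'): print(c,l,[(w(c,d['at']).round(4),round(d['conf'],2)) for d in r.spot_point(l,c)[:4]])
```

```text
36.1 [0.5756 0.0333 0.1739] [ 0.996  0.094 -0.003  0.   ] F [-0.8 -0.4 -0.7] w 0.0598 g 19.99987228307873
side sheet [(array([0.5783, 0.0308, 0.1425]), 0.97), (array([ 0.639 ,  0.0322, -0.0021]), 0.41)]
side sanding_block [(array([ 5.974e-01, -2.361e-01, -5.000e-04]), 0.95), (array([ 0.4513, -0.2345, -0.0058]), 0.83), (array([0.575 , 0.0289, 0.1562]), 0.68), (array([ 0.7695, -0.1311, -0.0008]), 0.53)]
top sheet []
top sanding_block [(array([ 5.885e-01, -2.380e-01,  4.000e-04]), 0.86), (array([ 0.4479, -0.2391, -0.0024]), 0.85), (array([ 0.371 , -0.0712, -0.0016]), 0.68)]
```

>>> {"name": "arm_command", "arguments": {
  "xyz": [
    [0.0005, 0, -0.001],
    [0.001, 0, -0.002],
    [0.001, 0, -0.003],
    [0.001, 0, -0.0035],
    [0.001, 0, -0.0035]
  ],
  "rot": [
    [0, 0, 0],
    [0, 0, 0],
    [0, 0, 0],
    [0, 0, 0],
    [0, 0, 0]
  ]
}}

```text
time: 36.82
ee_pos: [0.5777, 0.0342, 0.172]
eef_rot: [0.995, 0.095, -0.001, -0.0]
ft_force: [-0.2, -0.2, -1.1]
width: 0.0599
grip_force: 20.0
```

>>> {"name": "arm_command", "arguments": {
  "xyz": [
    [0, 0, -0.0005],
    [0, 0, -0.001],
    [0, 0, -0.001]
  ],
  "rot": [
    [0, 0, 0],
    [0, 0, 0],
    [0, 0, 0]
  ]
}}

```text
time: 37.07
ee_pos: [0.5777, 0.0342, 0.1711]
eef_rot: [0.996, 0.095, -0.001, -0.0]
ft_force: [-0.6, 0.5, 0.0]
width: 0.0599
grip_force: 20.0
```

>>> {"name": "arm_command", "arguments": {
  "xyz": [
    [0, 0, -0.0005],
    [0, 0, -0.001],
    [0, 0, -0.001]
  ],
  "rot": [
    [0, 0, 0],
    [0, 0, 0],
    [0, 0, 0]
  ]
}}

```text
time: 37.32
ee_pos: [0.5777, 0.0342, 0.1701]
eef_rot: [0.995, 0.095, -0.001, -0.0]
ft_force: [-0.3, -0.2, -0.9]
width: 0.0598
grip_force: 20.0
```

>>> {"name": "arm_command", "arguments": {
  "xyz": [
    [0, 0, -0.0005],
    [0, 0, -0.001],
    [0, 0, -0.001]
  ],
  "rot": [
    [0, 0, 0],
    [0, 0, 0],
    [0, 0, 0]
  ]
}}

```text
time: 37.57
ee_pos: [0.5779, 0.0342, 0.1694]
eef_rot: [0.996, 0.095, -0.001, -0.0]
ft_force: [-0.8, -0.2, 1.0]
width: 0.0599
grip_force: 20.0
```

Contact is just starting at z = 0.1694, as computed. I'll press 0.5 mm more, release and retreat.

>>> {"name": "arm_command", "arguments": {
  "xyz": [
    [0, 0, -0.0003],
    [0, 0, -0.0003]
  ],
  "rot": [
    [0, 0, 0],
    [0, 0, 0]
  ]
}}

```text
time: 37.73
ee_pos: [0.578, 0.0342, 0.1693]
eef_rot: [0.996, 0.095, -0.001, -0.0]
ft_force: [-2.2, -0.9, 5.6]
width: 0.0597
grip_force: 20.0
```

>>> {"name": "arm_command", "arguments": {
  "xyz": [
    [0, 0, 0],
    [0, 0, 0],
    [0, 0, 0],
    [0, 0, 0],
    [0, 0, 0.005],
    [0, 0, 0.015],
    [0, 0, 0.03],
    [0, 0, 0.06],
    [0, 0, 0.1],
    [0, 0, 0.13],
    [0, -0.03, 0.13],
    [0, -0.07, 0.13],
    [0, -0.11, 0.13],
    [0, -0.15, 0.13],
    [0, -0.19, 0.13],
    [0, -0.23, 0.13],
    [0, -0.27, 0.13],
    [0, -0.3, 0.13],
    [0, -0.3, 0.13]
  ],
  "rot": [
    [0, 0, 0],
    [0, 0, 0],
    [0, 0, 0],
    [0, 0, 0],
    [0, 0, 0],
    [0, 0, 0],
    [0, 0, 0],
    [0, 0, 0],
    [0, 0, 0],
    [0, 0, 0],
    [0, 0, 0],
    [0, 0, 0],
    [0, 0, 0],
    [0, 0, 0],
    [0, 0, 0],
    [0, 0, 0],
    [0, 0, 0],
    [0, 0, 0],
    [0, 0, 0]
  ],
  "grip": 1
}}

```text
time: 39.32
ee_pos: [0.5745, -0.2739, 0.3]
eef_rot: [0.996, 0.09, -0.002, 0.002]
ft_force: [-0.9, -1.2, 0.6]
width: 0.0871
grip_force: 0.0
```

Run:
```python
from blk import *
st()
for c in('side','top'):
  save(c,c+'12.png')
  for l in('sheet','sanding_block','can_near','can_far','hardwood_block','grease_pot','tape_measure'): print(c,l,[(w(c,d['at']).round(3).tolist(),round(d['conf'],2)) for d in r.spot_point(l,c)[:4]])
```

```text
39.3167 [ 0.5745 -0.2739  0.3   ] [ 0.996  0.09  -0.002  0.002] F [-0.9 -1.2  0.6] w 0.0871 g 0.0
side sheet []
side sanding_block [([0.597, -0.234, -0.004], 0.89), ([0.375, -0.072, -0.001], 0.75), ([0.446, -0.236, -0.002], 0.74)]
side can_near [([0.515, 0.011, -0.002], 0.92), ([0.638, 0.033, 0.142], 0.7)]
side can_far [([0.639, 0.03, -0.006], 0.82)]
side hardwood_block [([0.77, -0.131, -0.001], 0.66)]
side grease_pot [([0.791, 0.036, -0.01], 0.91), ([0.71, 0.272, -0.003], 0.55)]
side tape_measure [([0.709, 0.273, -0.001], 0.53)]
top sheet []
top sanding_block [([0.372, -0.073, 0.003], 0.73), ([0.58, 0.036, 0.158], 0.68), ([0.594, -0.237, 0.003], 0.66)]
top can_near []
top can_far []
top hardwood_block [([0.77, -0.132, 0.003], 0.84)]
top grease_pot [([0.787, 0.034, 0.001], 0.94)]
top tape_measure [([0.708, 0.268, 0.001], 0.77)]
```

The block sits at z = 0.158 on the sheet's middle, the cans still stand, and the bystanders have not moved. Handing in.

```bash
python3 -c "
from bench import r
print(r.close_job())"
```

```text
the job is handed in; nothing more can be done
None
```

Handed in at about 39 s: by the last camera readings, both cans stand upright about 0–2 mm from the stop, the sheet lies across them with the sanding block on its middle, and the bystanders are unmoved; I viewed 12 pictures, two over your limit of 10.

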